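Load a stone tray into the index table and bring it under the lens

TASK

Load the loose stone tray into the one empty nest of the rotary index table: hook one of its short edges under the retaining lip on the hub side, then rotate the other end down until the tray lies flat inside the nest, and let go. Then push the table round by one of its upright posts, not by the tray, a quarter turn counter-clockwise seen from above to the next detent, so that the tray rests under the lens. Do not turn the table past that position or the wrong way round, and leave the little loupe stand and the calculator where they are.

Things in the scene. Friction and masses are not known exactly. Their poses are not given: they have to be found in the camera images.
- tray_mid (a point): Centre of the loose stone tray, 19.5 mm above its underside: black plate 70 mm long (x), 50 wide (y), 5 thick, small clear stones on top; a grip rib along x on its middle, 36 mm long, 12 thick, 5 to 39 mm above the underside. Ends alike. 50 to 100 g. Starts flat on the desk, left or right of the index table, x within 0.4 rad of the robot's x. Like trays in the other nests are fixed.
- nest (a point): Middle of the floor of the disc's only empty nest (turns with the disc), at the start the nest nearest the robot. x points inward to the hub, z up; floor 62 mm above the desk. Pocket 73 mm long: wall with lip at x = +36.5 mm, curb 6 mm high, 5 thick, 50 wide at x = -36.5. Side rails 7 mm high, 55 mm apart, x = 0.5 to 36.5. Tray lying home: its centre point 19.5 mm above this.
- lip (a point): Middle of the underside of the free edge of the nest's steel retaining lip, 10 mm above the nest floor; axes as the nest. The lip is 50 mm wide, 4 thick, and overhangs the pocket by 10 mm, from its hub-side wall, so a tray goes in neither straight down nor level: its nose must go under the lip while it is tilted by about 10 to 18 degrees.
- disc (a joint): Angle of the index table's disc: 0 at the start, growing counter-clockwise seen from above, free both ways. Detents every 1.571 rad: 0.4 N m (3.5 N at a post) to leave one; turned more than half-way (0.95 rad is plenty) it pulls itself on to the next. Aluminium disc 270 mm across, top 62 mm above the desk; nest centres 82.5 mm from the axis; hub 52 mm across, 18 mm high on it.
- post (a point): Foot, on the disc's top face, of a steel push post (turns with the disc): 14 mm in diameter, 45 mm tall, 120 mm from the disc's axis. Four alike stand midway between the nests; this one is next clockwise (seen from above) of the empty nest, front left at the start. Pushed counter-clockwise it crosses the robot's side of the disc.
- indexer: Fixed grey housing of the index table, 230 mm in diameter, origin at desk height on the disc's axis, z up. Its x points from the empty nest's starting place to the axis.
- lens (a point): Centre of the lens, in a black ring 50 mm across and 8 mm thick, 126 mm above the desk, over the nest place a quarter turn counter-clockwise of the front (robot's right). A bar carries it from a mast at the right rear of the housing, 167 mm from the axis, 131 mm high.
- loupe_stand: Bystander: small steel tripod loupe stand, 66 mm across, 50 mm high, origin under its centre; it stands on the side of the index table where the tray is not.
- calculator: Bystander: black desk calculator 130 x 95 x 14 mm, origin under its centre, left of the index table.
Not all that is in view belongs to the job. Of the things that look like the part that bears tray_mid, the largest one is meant.

How it is judged:
On the way, in this order (a step that is already met when the one before it is completed fails the run):
1. the tray lies hooked and flat in the empty nest, the table still at its first detent, the fingers off the tray (x of tray_mid in the frame of nest between -0.005 and 0.005 m and y of tray_mid in the frame of nest between -0.006 and 0.006 m and z of tray_mid in the frame of nest between 0.016 and 0.0225 m and angle between tray_mid's own z axis and vertical below 0.06 rad and angle between the x axis of tray_mid and the x axis of nest, either way round below 0.12 rad and value of joint disc between -0.15 and 0.15 rad and contact force between the fingers and tray below 0.2 N), for 0.2 s.
2. the table has been turned a quarter turn to the next detent (value of joint disc between 1.47 and 1.67 rad), for 0.2 s.
At the end, for the whole second after the job is handed in: Tray flat in its nest under the lip (5 mm along, 6 mm across, 3 mm in height, tilt under 0.06 rad, yaw under 0.12 rad); disc at rest at the next detent, 1.57 +- 0.08 rad counter-clockwise, so the tray is within 16 mm of under the lens; all at rest and let go (x of tray_mid in the frame of nest between -0.005 and 0.005 m and y of tray_mid in the frame of nest between -0.006 and 0.006 m and z of tray_mid in the frame of nest between 0.016 and 0.0225 m and angle between tray_mid's own z axis and vertical below 0.06 rad and angle between the x axis of tray_mid and the x axis of nest, either way round below 0.12 rad and value of joint disc between 1.49 and 1.65 rad and horizontal distance between tray_mid and lens below 0.016 m and velocity of joint disc between -0.05 and 0.05 rad/s and linear speed of tray below 0.02 m/s); the robot touches nothing.
It fails at once if the table is turned well past the next detent (value of joint disc above 2.2 rad).
It fails at once if the table is turned the wrong way, out of its first detent (value of joint disc below -0.7 rad).
It fails at once if the table is turned by hauling on the tray (value of joint disc between 0.4 and 1.3 rad and contact force between the fingers and tray above 1 N).
It fails at once if the loupe stand or the calculator is moved more than 30 mm (distance of any of loupe_stand, calculator from where it was at the start of the episode above 0.03 m).
It also fails if it takes over 58 s, if anything falls off the work surface, if the arm or the gripper's body presses on something with over 40 N, if the wrist force passes 120 N, or if a joint passes its speed limit or range.

ROBOT

A 7-joint arm with a two-finger parallel gripper is mounted at the origin on the work surface. World frame = base frame: x ahead of the robot, y to its left, z up, the work surface at z = 0. Lengths are in m, angles in rad, forces in N, time in s.
With the tool pointing down it reaches from about 0.4 to 0.9 m from the base axis. Payload 5.5 kg.
Tool frame: the origin (TCP) lies midway between the tips of the shut fingers; the grasp point (between the pads) lies manip.grip_depth behind it (manip.grip_depth is the distance from the TCP to the grasp point, in m); x points along the fingers, y is the direction in which the jaws open and shut, and the axes are right-handed (so a half turn about x gives the same grasp; the last joint's range is limited). The gripper opens to 85 mm and grips with 20 to 120 N. Pads are 22 mm wide; open, the fingers measure 114 mm over their backs; the gripper's body (76 mm by 85 mm) begins 54 mm behind the grasp point. The pads swing forward as they close: fully open they stand 13 mm farther back than shut.
Start: joints at [1.38, 0.501, -0.427, 1.55, 0.221, 1.138, -0.21], TCP at [0.285, -0.584, 0.231] pointing down, gripper open.
Joint ranges: [-2.88, 2.88], [-0.31, 2.03], [-1.54, 1.56], [0.2, 2.42], [-1.41, 4.55], [0.19, 2.02], [-2.57, 2.57]. Speed limits (rad/s): [2.57, 2.57, 3.14, 3.14, 3.14, 3.14, 3.14].

INTERFACE

Orientations are given as a 3x3 rotation matrix whose columns are the frame's x, y, z axes.
In Python, from bench import sensors, cams, job_done, manip gives the robot as it stands.
- The arm moves only by the tool arm_command, never from a script. Its argument "moves" is a list of rows, each a list of 5 numbers: the shift along the tool's x, y, z in m, then the turn about the tool's x in degrees, then the opening, from 0 (shut) to 1 (fully open). A call has 1 to 12 rows; each row is the pose to reach, as a shift and turn from the pose commanded when the call began, along the tool's axes at that moment; what a row does not reach only later rows make up. A row lasts 1/12 s, in which the tool goes at most 41.7 mm and 7.16 degrees, less where a joint would pass 70% of its speed; a pose out of reach is approached as far as the arm can. A call with a gripper value outside its range is refused whole. The fingers move at their own pace and stop on an object; "newtons" is the grip in N (left out, the last holds). Time passes only in rows, so rows that repeat a pose let the fingers close. It gives the time, the measured TCP pose, the force and the opening at its end, in the units of the state.
- sensors.get_obs(): the state, without advancing time (a new reading comes with each control period).
- cams.capture(name): name is "scene" or "top" or "wrist"; returns (picture, depth): 384x512x3 uint8, red, green, blue; 384x512 float32, m along the optical axis (not along the pixel's ray), 0 where there is no reading.
- cams.camera_params(name): a dict with "vfov" (degrees; the focal length in pixels is half the picture's height over the tangent of half this angle, whatever the lens; pixels are square), "cx", "cy" (the principal point, pixels), "k1" (the pictures are not rectified: a ray, as slopes to the right and down, at radius r is drawn at 1 + k1 r^2 times it, then the intrinsics apply), "xyz" and "orientation" of the camera in the world. Camera axes: x right, y down, z forward; pixel columns grow to the right and rows downward; lengths in m; the calibration is good to about 2 mm. A picture is of the moment at which its call begins: read the wrist's pose just before it. camera_params takes no time and is no camera call; for the wrist camera it gives the pose at the moment of the call.
- job_done(): hands the job in, once; it reports no verdict.
The state is a dict: "t": time; "joint_positions": joint angles; "qd": joint speeds; "effort": joint torques, N m; "eef_pos": TCP position; "tcp_rot": TCP orientation; "wrist_force": force on the tool from outside, world axes, zero at the start; "torque": the same for the moment, N m; "finger_gap": finger opening in m.
Only numpy, scipy, OpenCV 4.12 (cv2) and the standard library are available. Lean on these libraries where they do the work, as an engineer would, in place of code of your own. Each camera call takes 0.05 s, during which the arm holds its last target.

## Working session

There is one attempt and no reset: what is moved stays moved. The work goes in short steps, Python scripts to look and compute and a tool call to move; the robot and the scene stay as the last step left them, time stands still between calls to the robot, and variables do not carry over. Pictures are saved under pics/ and viewed, and the job is handed in when it is done.

Besides the shell and the picture viewer there is one more tool, called after "Request:" in YAML: its name, and indented under it one key for each argument. arm_command: Moves the arm, as the interface text tells. Its arguments: {"type":"object","properties":{"moves":{"type":"array"},"newtons":{"type":"number"}},"required":["moves"]}

```bash
ls; mkdir -p pics; python3 - <<'E'
from bench import sensors,cams,manip
import cv2,numpy as np
o=sensors.get_obs()
print({k:np.round(v,3).tolist() for k,v in o.items()},manip.grip_depth)
for n in ["scene","top"]:
    p=cams.camera_params(n);print(n,p)
    im,d=cams.capture(n);np.savez(f'{n}0.npz',im=im,d=d);cv2.imwrite(f'pics/{n}0.png',im[:,:,::-1])
E
```

```text
pics
{'t': 0.0, 'joint_positions': [1.38, 0.502, -0.427, 1.551, 0.221, 1.138, -0.21], 'qd': [0.001, -0.0, -0.001, 0.0, 0.001, 0.001, -0.0], 'effort': [-0.0, -56.951, -5.816, -28.094, 0.011, 0.012, -0.0], 'eef_pos': [0.285, -0.584, 0.23], 'tcp_rot': [[-0.001, 0.438, -0.899], [0.002, -0.899, -0.438], [-1.0, -0.002, -0.0]], 'wrist_force': [-0.369, 0.725, 0.716], 'torque': [-0.029, -0.041, -0.009], 'finger_gap': 0.085} 0.0187
scene {'vfov': 56.32162425233719, 'cx': 253.493088688352, 'cy': 198.87888040246713, 'k1': -0.020921907786045024, 'xyz': array([0.8766772 , 0.5739806 , 1.06650221]), 'orientation': array([[-0.71118536,  0.57873915, -0.39909445],
       [ 0.70300112,  0.58724122, -0.40116975],
       [ 0.00219207, -0.5658699 , -0.82449163]])}
top {'vfov': 46.81615458043997, 'cx': 260.88033159587087, 'cy': 191.75688493988335, 'k1': -0.10985051631961357, 'xyz': array([0.23589759, 0.12879179, 1.21558492]), 'orientation': array([[ 0.01389472, -0.98333414,  0.18127575],
       [-0.9996895 , -0.01741183, -0.01782502],
       [ 0.0206843 , -0.18097179, -0.98327075]])}
```

View pics/scene0.png

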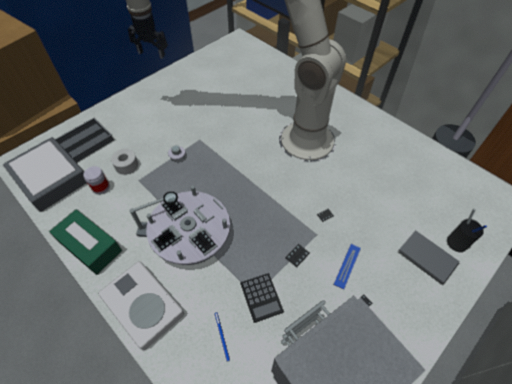

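View pics/top0.png

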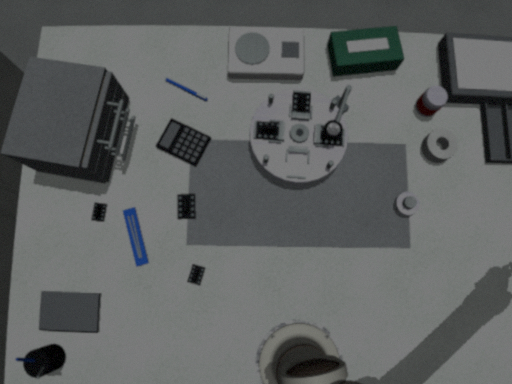

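Candidates for the loose tray, as top-view pixels: (187,206) largest, (196,274) small, (99,212) small. The trays at (268,130), (302,103) and (330,135) are fixed on the disc. I choose (187,206) and will check it in a crop and measure it.

```bash
cat > h.py <<'E'
import numpy as np,cv2
from bench import cams
def K(p,shape=(384,512)):
    f=shape[0]/2/np.tan(np.radians(p['vfov'])/2); return f
def und(p,u,v):
    f=K(p); x=(np.asarray(u,float)-p['cx'])/f; y=(np.asarray(v,float)-p['cy'])/f
    a,b=x.copy(),y.copy()
    for _ in range(20):
        s=1+p['k1']*(a*a+b*b); a,b=x/s,y/s
    return a,b
def world(p,u,v,d):
    a,b=und(p,u,v); c=np.stack([a*d,b*d,d*np.ones_like(a)],-1)
    return c@p['orientation'].T+p['xyz']
def plane(p,u,v,z):
    a,b=und(p,u,v); r=np.stack([a,b,np.ones_like(a)],-1)@p['orientation'].T
    t=(z-p['xyz'][2])/r[...,2]; return p['xyz']+r*t[...,None]
def proj(p,X):
    c=(np.atleast_2d(X)-p['xyz'])@p['orientation']; a=c[:,0]/c[:,2];b=c[:,1]/c[:,2]
    s=1+p['k1']*(a*a+b*b); f=K(p); return np.stack([p['cx']+f*a*s,p['cy']+f*b*s],-1)
def cloud(p,d):
    v,u=np.mgrid[0:d.shape[0],0:d.shape[1]]
    return world(p,u,v,d)
E
python3 - <<'E'
from h import *
p=cams.camera_params('top');z=np.load('top0.npz');im,d=z['im'],z['d']
a=cv2.resize(im[185:230,160:215],None,fx=7,fy=7,interpolation=cv2.INTER_CUBIC)
b=cv2.resize(im[75:190,235:365],None,fx=4,fy=4,interpolation=cv2.INTER_CUBIC)
cv2.imwrite('pics/c1.png',a[:,:,::-1]);cv2.imwrite('pics/c2.png',b[:,:,::-1])
W=cloud(p,d)
for n,(u,v) in dict(tray=(187,206),s1=(196,274),s2=(99,212),loupe=(405,204)).items():
    print(n,W[v,u].round(3),plane(p,np.array(u),np.array(v),0.).round(3))
# disc: points with z 0.055..0.07 
sel=np.zeros(d.shape,bool);sel[80:190,240:360]=1
m=sel&(abs(W[...,2]-.062)<.004)
P=W[m][:,:2];print(m.sum(),P.min(0),P.max(0))
h=cv2.convexHull(P.astype(np.float32));print(cv2.minEnclosingCircle(h))
# tray mask
g=im.max(2);s=np.zeros(d.shape,bool);s[190:222,172:203]=1
t=s&(g<45);print(t.sum())
v,u=np.nonzero(t);Q=plane(p,u,v,.005)
r=cv2.minAreaRect((Q[:,:2]*1000).astype(np.float32));print(r); print(W[t][:,2].round(3)[:60])
E
```

```text
tray [0.411 0.305 0.036] [0.416 0.311 0.   ]
s1 [0.231 0.276 0.028] [0.231 0.279 0.   ]
s2 [0.393 0.553 0.012] [0.395 0.557 0.   ]
loupe [ 0.424 -0.284  0.049] [ 0.432 -0.301  0.   ]
4667 [ 0.47880076 -0.1265068 ] [0.74598106 0.14264223]
((0.6204626560211182, -0.003321485361084342), 0.14863429963588715)
319
((415.29119873046875, 312.9486999511719), (67.2648696899414, 44.37205123901367), 2.313655138015747)
[ 0.006  0.005  0.008  0.009  0.004  0.007  0.007  0.007 -0.     0.006
  0.006  0.     0.01   0.003  0.005  0.003  0.004  0.004  0.006  0.006
  0.007  0.008  0.006  0.005  0.007  0.004  0.008  0.008  0.005  0.004
  0.005  0.008  0.003  0.011  0.006  0.004  0.003  0.007  0.004  0.011
  0.008  0.007  0.007  0.008  0.038  0.038  0.039  0.039  0.029  0.009
  0.001  0.01   0.009  0.003  0.002  0.008  0.004  0.007  0.041  0.038]
```

```bash
sleep 1
```

```text
(no output)
```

View pics/c1.png

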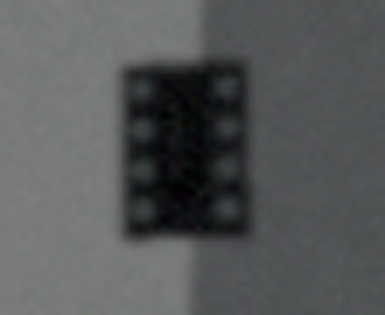

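View pics/c2.png

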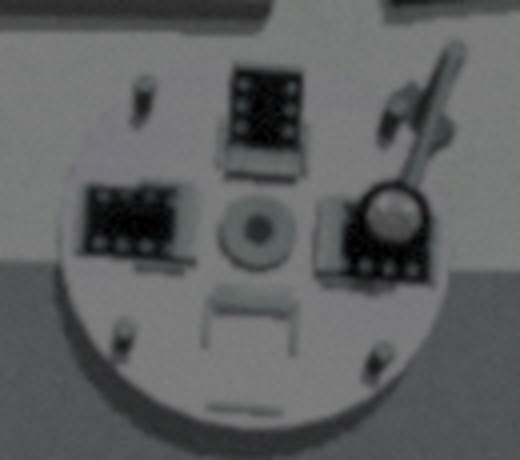

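The crop shows one black tray with a 2x4 grid of stones and a middle rib along x. It measures 67x44 mm, matching 70x50, and its rib top at 38 mm is right. The other two are smaller, so this is the tray, at about (0.413, 0.310). The empty nest is at crop pixel (250,350), front of the disc. Next I move to a viewpoint over the tray.

```bash
cat >> h.py <<'E'
from bench import sensors
def togo(X,yaw_y=None):
    """tool-axis shift to world point X and turn (deg about tool x) to make tool y point at world angle yaw_y deg"""
    o=sensors.get_obs();R=np.array(o['tcp_rot']);d=R.T@(np.array(X)-o['eef_pos'])
    a=np.degrees(np.arctan2(R[1,1],R[0,1]))
    s=f"t={o['t']:.2f} shift {d.round(4)} yawy {a:.2f} q {np.round(o['joint_positions'],2)} F {np.round(o['wrist_force'],1)} tcp {np.round(o['eef_pos'],4)}"
    if yaw_y is not None: s+=f" turn {-((yaw_y-a+180)%360-180):.2f}"
    print(s)
E
python3 -c "
from h import *
togo((.42,-.15,.23),92);togo((.413,.31,.22),92)"
```

```text
t=0.10 shift [ 0.001  -0.3304 -0.3118] yawy -64.00 q [ 1.38  0.5  -0.43  1.55  0.22  1.14 -0.21] F [-0.3  0.3 -0.2] tcp [ 0.2846 -0.5837  0.2303] turn -156.00
t=0.10 shift [ 0.0117 -0.7469 -0.5072] yawy -64.00 q [ 1.38  0.5  -0.43  1.55  0.22  1.14 -0.21] F [-0.3  0.3 -0.2] tcp [ 0.2846 -0.5837  0.2303] turn -156.00
```

Request:
arm_command:
  moves:
    - [0,-0.027,-0.026,-6,1]
    - [0,-0.055,-0.052,-12,1]
    - [0,-0.082,-0.078,-18,1]
    - [0,-0.11,-0.104,-24,1]
    - [0,-0.137,-0.13,-30,1]
    - [0,-0.165,-0.156,-36,1]
    - [0,-0.192,-0.182,-42,1]
    - [0,-0.22,-0.208,-48,1]
    - [0,-0.247,-0.234,-54,1]
    - [0,-0.275,-0.26,-60,1]
    - [0,-0.302,-0.286,-66,1]
    - [0,-0.33,-0.312,-72,1]

```text
t: 1.1
eef_pos: [0.4206, -0.1492, 0.2313]
tcp_rot: [[-0.0, 0.99, 0.144], [-0.001, 0.144, -0.99], [-1.0, -0.0, 0.001]]
wrist_force: [0.2, 0.0, 0.3]
finger_gap: 0.0851
```

```bash
python3 -c "
from h import *
togo((.413,.30,.22),92)"
```

```text
t=1.10 shift [ 0.011   0.0571 -0.4457] yawy 8.27 q [ 1.12  0.19 -0.91  2.03  0.17  1.01  0.26] F [0.2 0.  0.3] tcp [ 0.4206 -0.1492  0.2313] turn -83.73
```

Request:
arm_command:
  moves:
    - [0,0.005,-0.037,-7,1]
    - [0,0.01,-0.074,-14,1]
    - [0,0.015,-0.111,-21,1]
    - [0,0.02,-0.148,-28,1]
    - [0,0.025,-0.186,-35,1]
    - [0,0.03,-0.223,-42,1]
    - [0,0.035,-0.26,-49,1]
    - [0,0.04,-0.297,-56,1]
    - [0,0.045,-0.334,-63,1]
    - [0,0.05,-0.371,-70,1]
    - [0.005,0.055,-0.408,-77,1]
    - [0.011,0.057,-0.445,-84,1]

```text
t: 2.1
eef_pos: [0.4157, 0.2994, 0.22]
tcp_rot: [[0.001, -0.039, 0.999], [0.0, 0.999, 0.039], [-1.0, 0.0, 0.001]]
wrist_force: [0.2, -0.2, -0.2]
finger_gap: 0.0855
```

```bash
python3 -c "
from h import *
togo((.413,.31,.22),92)
p=cams.camera_params('wrist');print(p)
im,d=cams.capture('wrist');cv2.imwrite('pics/w1.png',im[:,:,::-1]);np.savez('w1.npz',im=im,d=d,**p)"
```

```text
t=2.10 shift [ 0.      0.0107 -0.0023] yawy 92.26 q [ 0.27  0.5  -1.2   1.89  0.52  1.12  0.47] F [ 0.2 -0.2 -0.2] tcp [0.4157 0.2994 0.22  ] turn 0.26
{'vfov': 66.5318502321003, 'cx': 256.1623195393724, 'cy': 190.4320870133115, 'k1': -0.07046276936784134, 'xyz': array([0.33048129, 0.29642201, 0.36307535]), 'orientation': array([[-4.00194762e-02,  9.43369553e-01,  3.29321011e-01],
       [ 9.99198898e-01,  3.77610385e-02,  1.32539448e-02],
       [ 6.78645952e-05,  3.29587607e-01, -9.44124994e-01]])}
```

View pics/w1.png

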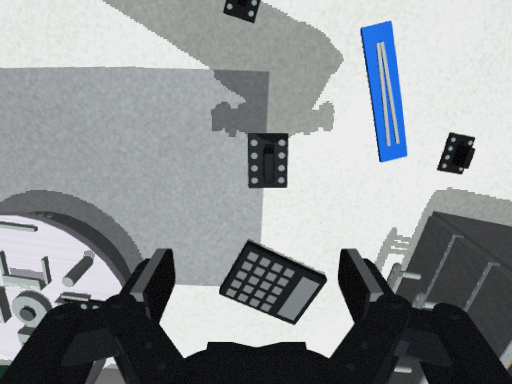

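The wrist picture shows the tray at (268,160), the calculator at (273,283) and the disc lower left. I measure the tray outline from it.

```bash
python3 - <<'E'
from h import *
p=dict(np.load('w1.npz'));im,d=p['im'],p['d']
s=np.zeros(d.shape,bool);s[125:195,240:296]=1
# tray: dark vs grey mat ; clean
m=(s&(im.max(2)<75)).astype(np.uint8);m=cv2.morphologyEx(m,cv2.MORPH_CLOSE,np.ones((5,5)))
c=max(cv2.findContours(m,0,1)[0],key=cv2.contourArea)[:,0]
Q=plane(p,c[:,0],c[:,1],.005)
print(cv2.minAreaRect((Q[:,:2]*1000).astype(np.float32)))
W=cloud(p,d);t=s&(W[...,2]>.03);P=W[t];print('rib',t.sum(),P.mean(0),np.median(P[:,2]),cv2.minAreaRect((P[:,:2]*1000).astype(np.float32)))
a=cv2.resize(im[120:200,225:310],None,fx=6,fy=6,interpolation=cv2.INTER_CUBIC);cv2.imwrite('pics/c3.png',a[:,:,::-1])
E
```

```text
((415.5104675292969, 313.8054504394531), (69.29608154296875, 48.942718505859375), 2.3520596027374268)
rib 349 [0.40997568 0.31334808 0.05574246] 0.039362012913930655 ((381.2559509277344, 309.98162841796875), (104.18843078613281, 13.873687744140625), 7.36731481552124)
```

View pics/c3.png

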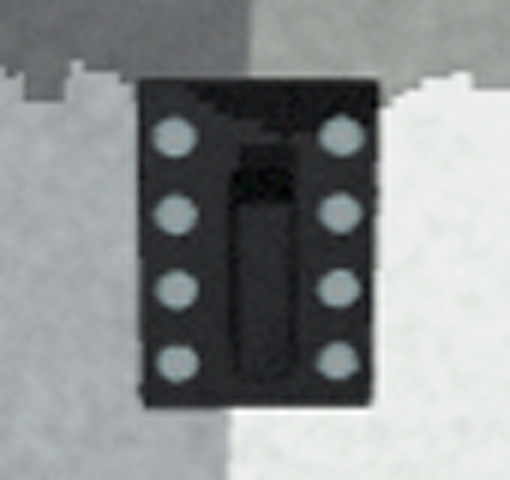

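```bash
python3 -c "
from h import *
togo((.4155,.3135,.0105),92.35)"
```

```text
t=2.15 shift [0.2094 0.0035 0.0044] yawy 93.27 q [ 0.25  0.5  -1.21  1.89  0.52  1.11  0.47] F [0.5 5.3 2.8] tcp [0.4116 0.3082 0.2198] turn 0.92
```

Request:
arm_command:
  moves:
    - [0,0,0,0,1]
    - [0,0,0,0,1]
    - [0,0,0,0,1]

```text
t: 2.4
eef_pos: [0.4154, 0.2966, 0.2199]
tcp_rot: [[-0.0, -0.033, 0.999], [-0.001, 0.999, 0.033], [-1.0, -0.001, -0.0]]
wrist_force: [-0.1, -0.2, -0.1]
finger_gap: 0.0857
```

```bash
python3 -c "
from h import *
togo((.4155,.3135,.0105),92.35)"
```

```text
t=2.40 shift [0.2094 0.0171 0.0008] yawy 91.90 q [ 0.27  0.5  -1.2   1.89  0.52  1.12  0.47] F [-0.1 -0.2 -0.1] tcp [0.4154 0.2966 0.2199] turn -0.45
```

```bash
cat > tray.py <<'E'
from h import *
import sys
togo((.4155,.3135,.0105),92.35)
p=cams.camera_params('wrist');im,d=cams.capture('wrist')
s=np.zeros(d.shape,bool);s[125:195,235:300]=1
m=(s&(im.max(2)<75)).astype(np.uint8);m=cv2.morphologyEx(m,cv2.MORPH_CLOSE,np.ones((5,5)))
c=max(cv2.findContours(m,0,1)[0],key=cv2.contourArea)[:,0]
Q=plane(p,c[:,0],c[:,1],.005)
print(cv2.minAreaRect((Q[:,:2]*1000).astype(np.float32)))
togo((.4155,.3135,.0105),92.35)
E
python3 tray.py
```

```text
t=2.40 shift [0.2094 0.0171 0.0008] yawy 91.90 q [ 0.27  0.5  -1.2   1.89  0.52  1.12  0.47] F [-0.1 -0.2 -0.1] tcp [0.4154 0.2966 0.2199] turn -0.45
((415.5141906738281, 313.60400390625), (68.07368469238281, 48.86862564086914), 2.0174546241760254)
t=2.45 shift [0.2096 0.0177 0.0003] yawy 91.84 q [ 0.27  0.5  -1.2   1.89  0.52  1.12  0.47] F [ 0.6 -0.8  0.5] tcp [0.4158 0.2961 0.2201] turn -0.51
```

Request:
arm_command:
  moves:
    - [0.03,0.0175,0,-0.3,1]
    - [0.07,0.0175,0,-0.3,1]
    - [0.105,0.0175,0,-0.3,1]
    - [0.135,0.0175,0,-0.3,1]
    - [0.16,0.0175,0,-0.3,1]
    - [0.175,0.0175,0,-0.3,1]
    - [0.188,0.0175,0,-0.3,1]
    - [0.2,0.0175,0,-0.3,1]
    - [0.209,0.0175,0,-0.3,1]
    - [0.209,0.0175,0,-0.3,1]
    - [0.209,0.0175,0,-0.3,1]

```text
t: 3.37
eef_pos: [0.4149, 0.3152, 0.0116]
tcp_rot: [[0.0, -0.04, 0.999], [0.0, 0.999, 0.04], [-1.0, 0.0, 0.0]]
wrist_force: [-0.1, 0.6, -0.0]
finger_gap: 0.0856
```

```bash
python3 -c "
from h import *
togo((.4155,.3135,.0105),92.2)
im,d=cams.capture('wrist');cv2.imwrite('pics/w2.png',im[:,:,::-1])"
```

```text
t=3.37 shift [ 0.0011 -0.0017  0.0005] yawy 92.27 q [-0.01  0.78 -0.88  2.    0.86  0.8   0.2 ] F [-0.1  0.6 -0. ] tcp [0.4149 0.3152 0.0116] turn 0.07
```

View pics/w2.png

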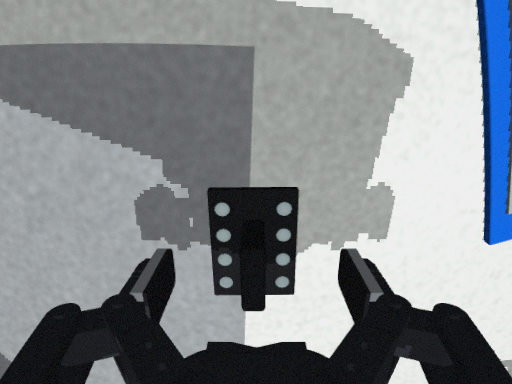

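The tray's rib at (253,265) sits centred between the fingers at (160,280) and (352,280). Closing.

Request:
arm_command:
  moves:
    - [0,0,0,0,0.6]
    - [0,0,0,0,0.3]
    - [0,0,0,0,0]
    - [0,0,0,0,0]
    - [0,0,0,0,0]
    - [0,0,0,0,0]
    - [0,0,0,0,0]
    - [0,0,0,0,0]
  newtons: 25

```text
t: 4.08
eef_pos: [0.4147, 0.3154, 0.0115]
tcp_rot: [[0.0, -0.04, 0.999], [0.0, 0.999, 0.04], [-1.0, 0.0, 0.0]]
wrist_force: [-0.6, -0.8, 2.1]
finger_gap: 0.0115
```

```bash
python3 -c "
from h import *
togo((.4155,.3135,.2),92.2)
print(sensors.get_obs()['finger_gap'])
im,d=cams.capture('wrist');cv2.imwrite('pics/w3.png',im[:,:,::-1])"
```

```text
t=4.08 shift [-0.1885 -0.0019  0.0007] yawy 92.30 q [-0.01  0.78 -0.88  2.    0.86  0.8   0.2 ] F [-0.6 -0.8  2.1] tcp [0.4147 0.3154 0.0115] turn 0.10
0.011528586491619247
```

View pics/w3.png

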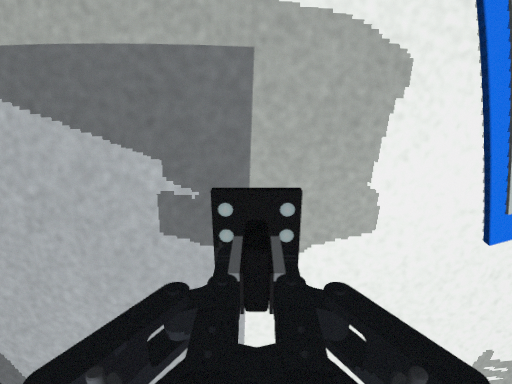

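```bash
python3 -c "
from h import *
togo((.42,.0,.2),92.2)"
```

```text
t=4.13 shift [-0.1885 -0.3153 -0.0074] yawy 92.30 q [-0.01  0.78 -0.88  2.    0.86  0.8   0.2 ] F [ 0.7 -0.9  3.3] tcp [0.4147 0.3154 0.0115] turn 0.10
```

Request:
arm_command:
  moves:
    - [-0.02,0,0,0,0]
    - [-0.05,0,0,0,0]
    - [-0.09,0,0,0,0]
    - [-0.12,-0.015,0,0,0]
    - [-0.15,-0.04,0,0,0]
    - [-0.17,-0.075,0,0,0]
    - [-0.188,-0.11,0,0,0]
    - [-0.188,-0.15,0,0,0]
    - [-0.188,-0.19,0,0,0]
    - [-0.188,-0.23,0,0,0]
    - [-0.188,-0.27,0,0,0]
    - [-0.188,-0.3,0.01,0,0]

```text
t: 5.13
eef_pos: [0.4344, 0.0119, 0.1986]
tcp_rot: [[-0.003, -0.038, 0.999], [-0.003, 0.999, 0.038], [-1.0, -0.003, -0.003]]
wrist_force: [-0.3, 0.3, -0.8]
finger_gap: 0.0114
```

Request:
arm_command:
  moves:
    - [0,-0.007,0.005,0,0]
    - [0,-0.012,0.005,0,0]
    - [0,-0.014,0.005,0,0]
    - [0,-0.014,0.005,0,0]
    - [0,-0.014,0.005,0,0]
    - [0,-0.014,0.005,0,0]

```text
t: 5.63
eef_pos: [0.4418, 0.0037, 0.1994]
tcp_rot: [[0.0, -0.043, 0.999], [-0.0, 0.999, 0.043], [-1.0, -0.0, 0.0]]
wrist_force: [0.8, 0.6, -0.8]
finger_gap: 0.012
```

```bash
python3 -c "
from h import *
togo((.42,.0,.2),92.2)
p=cams.camera_params('wrist');im,d=cams.capture('wrist');np.savez('w4.npz',im=im,d=d,**p)
togo((.42,.0,.2),92.2)
cv2.imwrite('pics/w4.png',im[:,:,::-1])
im,d=cams.capture('top');np.savez('top1.npz',im=im,d=d);cv2.imwrite('pics/t4.png',cv2.resize(im[70:220,200:380],None,fx=4,fy=4)[:,:,::-1])"
```

```text
t=5.63 shift [-0.0006 -0.0028 -0.022 ] yawy 92.48 q [ 1.05  0.43 -1.34  2.06  0.49  1.03  1.08] F [ 0.8  0.6 -0.8] tcp [0.4418 0.0037 0.1994] turn 0.28
t=5.68 shift [-0.0006 -0.0026 -0.0221] yawy 92.46 q [ 1.05  0.43 -1.34  2.06  0.49  1.03  1.08] F [ 0.6 -0.4 -1.7] tcp [0.4419 0.0035 0.1994] turn 0.26
```

View pics/w4.png

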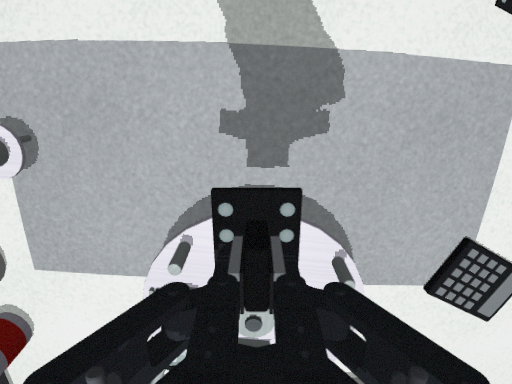

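View pics/t4.png

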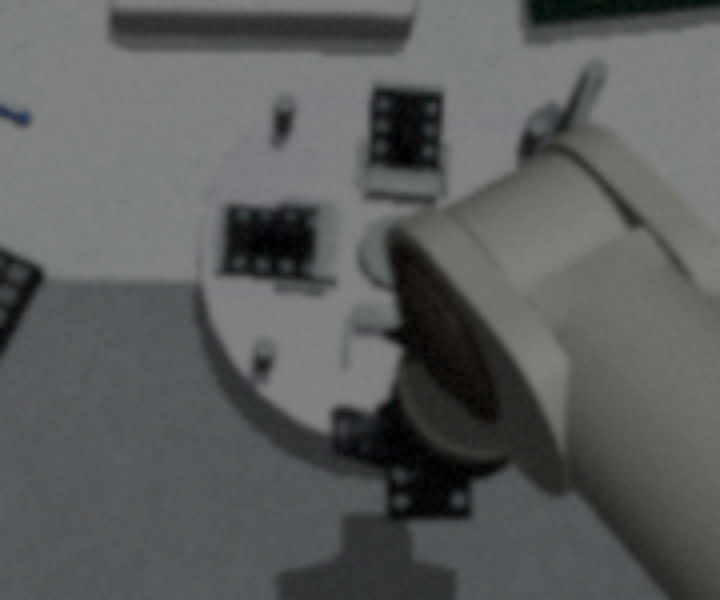

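The wrist view shows the held tray at (256,230), which hides the nest. Instead I fit the disc pose from the first scene and top pictures.

```bash
python3 - <<'E'
from h import *
for n in ['top','scene']:
    p=cams.camera_params(n);z=np.load(n+'0.npz');W=cloud(p,z['d']);im=z['im']
    r=np.hypot(W[...,0]-.615,W[...,1])
    for lo,hi,nm,rm in [(.085,.115,'posts',.15),(.074,.083,'hub',.05)]:
        m=((W[...,2]>lo)&(W[...,2]<hi)&(r<rm)).astype(np.uint8)
        k,l,st,ce=cv2.connectedComponentsWithStats(m)
        for i in range(1,k):
            P=W[l==i]
            if len(P)>=3: print(n,nm,len(P),P.mean(0).round(4),P[:,2].max().round(3),ce[i].round(1))
    m=(abs(W[...,2]-.062)<.005)&(r<.16)
    m=cv2.morphologyEx(m.astype(np.uint8),cv2.MORPH_CLOSE,np.ones((3,3)))
    c=max(cv2.findContours(m,0,1)[0],key=cv2.contourArea)[:,0]
    Q=plane(p,c[:,0],c[:,1],.062)[:,:2]
    from scipy.optimize import least_squares
    f=least_squares(lambda a:np.hypot(Q[:,0]-a[0],Q[:,1]-a[1])-.135,[.615,0],loss='soft_l1',f_scale=.002)
    print(n,'disc',f.x.round(4),np.median(abs(f.fun)))
    if n=='scene':
        cv2.imwrite('pics/c5.png',cv2.resize(im[180:275,135:245],None,fx=6,fy=6,interpolation=cv2.INTER_CUBIC)[:,:,::-1])
E
```

```text
top posts 34 [0.6988 0.0871 0.1019] 0.109 [270.3  97.1]
top posts 72 [0.6911 0.0024 0.0992] 0.105 [301.8 101. ]
top posts 38 [ 0.6881 -0.0828  0.1018] 0.11 [333.5 102.5]
top posts 84 [0.6165 0.0909 0.0981] 0.106 [268.5 126.9]
top posts 4 [ 0.6038 -0.0577  0.0933] 0.1 [324.2 133.2]
top posts 29 [0.532 0.099 0.104] 0.11 [265.1 157.2]
top posts 34 [ 0.5207 -0.0702  0.1033] 0.112 [330.1 162.8]
top hub 71 [0.6559 0.003  0.0767] 0.081 [300.7 116.3]
top hub 142 [0.6101 0.0051 0.0766] 0.083 [300.  132.4]
top hub 14 [0.6253 0.0226 0.0761] 0.08 [293.5 126.9]
top hub 77 [ 0.6092 -0.0397  0.0765] 0.08 [316.6 133.1]
top hub 25 [0.5689 0.0027 0.077 ] 0.08 [301.  147.1]
top disc [0.6106 0.0099] 0.003221448451116493
scene posts 26 [ 0.5229 -0.069   0.1008] 0.11 [192.8 188.1]
scene posts 26 [ 0.6092 -0.0626  0.0966] 0.105 [173.5 205.1]
scene posts 31 [ 0.6919 -0.0805  0.1013] 0.113 [148.9 216.2]
scene posts 30 [0.5348 0.0995 0.1016] 0.11 [223.9 221.1]
scene posts 72 [0.6957 0.0038 0.0977] 0.106 [164.2 234.3]
scene posts 59 [0.6193 0.0925 0.0984] 0.105 [201.9 236.9]
scene posts 29 [0.704  0.0884 0.1021] 0.109 [178.9 253.2]
scene hub 59 [ 0.6113 -0.0391  0.077 ] 0.08 [178.5 213.1]
scene hub 19 [0.5699 0.0053 0.0772] 0.081 [197.  213.7]
scene hub 118 [0.6138 0.0093 0.0766] 0.083 [187.2 222.8]
scene hub 51 [0.6576 0.0013 0.0765] 0.08 [174.8 229.6]
scene hub 3 [0.6142 0.0492 0.0783] 0.079 [195.  230.3]
scene disc [0.6128 0.0116] 0.0038807888038810967
```

View pics/c5.png

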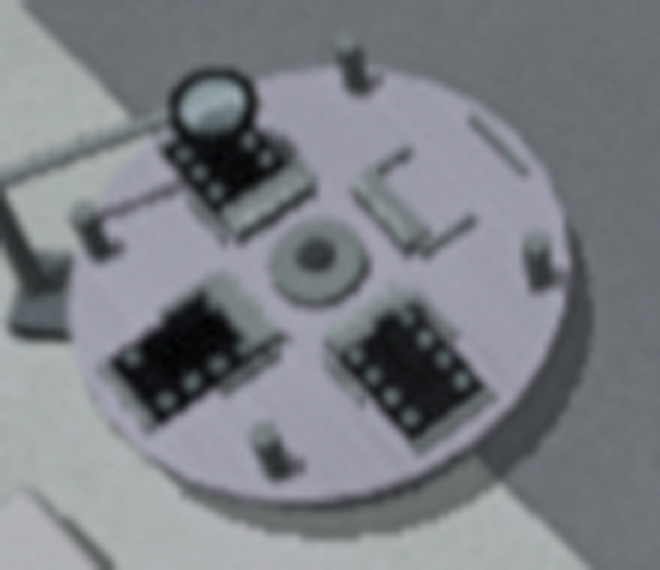

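```bash
python3 -c "
from h import *
togo((.635,.01,.22),94)"
```

```text
t=5.73 shift [-0.0206 -0.0015  0.1931] yawy 92.44 q [ 1.05  0.43 -1.34  2.06  0.49  1.03  1.08] F [-0.8  0.1 -1. ] tcp [0.442  0.0033 0.1994] turn -1.56
```

Request:
arm_command:
  moves:
    - [-0.01,0,0.015,2,0]
    - [-0.02,0,0.04,4,0]
    - [-0.02,0,0.075,6.4,0]
    - [-0.02,0,0.11,6.4,0]
    - [-0.02,0,0.145,6.4,0]
    - [-0.02,0,0.17,6.4,0]
    - [-0.02,0,0.185,6.4,0]
    - [-0.02,0,0.193,6.4,0]
    - [-0.02,0,0.193,6.4,0]
    - [-0.02,0,0.193,6.4,0]
    - [-0.02,0,0.193,6.4,0]
    - [-0.02,0,0.193,6.4,0]

```text
t: 6.73
eef_pos: [0.634, 0.0097, 0.2195]
tcp_rot: [[-0.0, 0.071, 0.997], [-0.001, 0.997, -0.071], [-1.0, -0.001, -0.0]]
wrist_force: [-0.0, 0.3, -1.4]
finger_gap: 0.0118
```

```bash
python3 -c "
from h import *
togo((.42,.0,.2),86)
p=cams.camera_params('wrist');im,d=cams.capture('wrist');np.savez('w5.npz',im=im,d=d,**p)
togo((.42,.0,.2),86)
cv2.imwrite('pics/w5.png',im[:,:,::-1])"
```

```text
t=6.73 shift [ 0.0196 -0.0249 -0.2128] yawy 85.93 q [ 0.65  0.69 -1.08  1.59  0.64  1.25  0.96] F [-0.   0.3 -1.4] tcp [0.634  0.0097 0.2195] turn -0.07
t=6.78 shift [ 0.0196 -0.0248 -0.213 ] yawy 85.91 q [ 0.65  0.69 -1.08  1.59  0.64  1.25  0.96] F [-0.4  0.1 -0.7] tcp [0.6342 0.0095 0.2196] turn -0.09
```

View pics/w5.png

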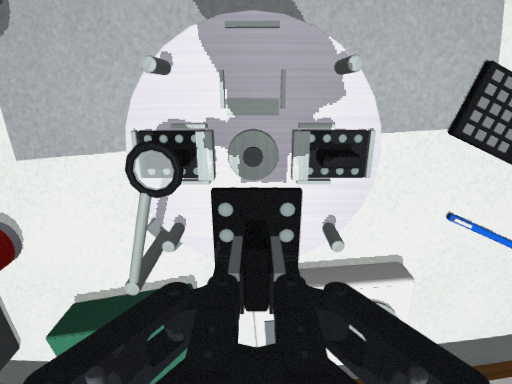

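The wrist picture now shows the whole empty nest: lip at (254,104), rails at (223,88) and (284,88), curb at (252,23), hub at (253,155), front posts at (150,64) and (354,62). I measure each of these.

```bash
python3 - <<'E'
from h import *
p=dict(np.load('w5.npz'));im,d=p['im'],p['d']
cv2.imwrite('pics/c6.png',cv2.resize(im[5:185,195:315],None,fx=4.4,fy=3.3,interpolation=cv2.INTER_CUBIC)[:,:,::-1])
W=cloud(p,d)
m=((W[...,2]>.09)&(W[...,2]<.125)).astype(np.uint8);m[185:]=0
k,l,st,ce=cv2.connectedComponentsWithStats(m)
for i in range(1,k):
    if st[i,4]>8: 
        P=W[l==i]; T=P[P[:,2]>.1045]; print('high',st[i],ce[i].round(1),T.mean(0).round(4) if len(T) else 0,P[:,2].max().round(4))
def comp(lo,hi,nm,a=0,b=185,c=195,e=315):
    m=np.zeros(d.shape,np.uint8);m[a:b,c:e]=((W[...,2]>lo)&(W[...,2]<hi))[a:b,c:e]
    k,l,st,ce=cv2.connectedComponentsWithStats(m)
    for i in range(1,k):
        if st[i,4]>15:
            P=W[l==i];print(nm,st[i],P.mean(0).round(4),np.round(cv2.minAreaRect((P[:,:2]*1000).astype(np.float32))[0]+cv2.minAreaRect((P[:,:2]*1000).astype(np.float32))[1]+(cv2.minAreaRect((P[:,:2]*1000).astype(np.float32))[2],),1))
comp(.0745,.083,'lip/hub');comp(.0655,.0715,'curb/rails')
print('floor',np.median(W[70:90,235:270,2]))
E
```

```text
high [141  55  23  19 315] [151.6  64.4] [ 0.5221 -0.0701  0.1072] 0.1097
high [342  54  21  19 309] [352.3  63.5] [0.5332 0.0979 0.1072] 0.1098
high [319 153  43  15 589] [340.1 160.2] 0 0.1035
high [178 154   8  13  62] [182.2 159. ] [ 0.6004 -0.0513  0.1248] 0.1248
lip/hub [226  98  54  17 845] [0.5642 0.0115 0.0765] [564.3  11.5  50.3  14.8  87. ]
lip/hub [195 131  20  50 815] [ 0.6081 -0.0396  0.0765] [608.9 -39.7  16.5  50.6  86.4]
lip/hub [ 228  131   51   49 1151] [0.6113 0.0087 0.0765] [612.    8.3  49.8  48.2  22.4]
lip/hub [292 131  18  50 790] [0.6151 0.0559 0.0765] [615.5  56.1  16.1  50.4  86.2]
curb/rails [224  20  56   8 425] [0.491  0.0161 0.0683] [490.9  16.   50.3   5.9  86. ]
curb/rails [219  70   6  38 180] [ 0.5458 -0.0169  0.0694] [546.  -17.    4.2  34.   86.2]
curb/rails [280  70   6  38 170] [0.5494 0.0414 0.0694] [550.3  41.4   4.   34.2  85.8]
curb/rails [195 123  12   5  59] [ 0.5787 -0.0413  0.069 ] [578.7 -41.5  11.6   3.9  86.5]
curb/rails [299 123  16   5  79] [0.586  0.0635 0.0694] [586.   63.3  15.2   4.3  85.8]
curb/rails [300 130  15  48 288] [0.6157 0.0681 0.0679] [615.2  67.7  51.3  13.7   8.4]
curb/rails [213 133   1  17  17] [ 0.5955 -0.0308  0.0688] [ 5.955e+02 -3.080e+01  2.000e-01  1.520e+01  8.600e+01]
curb/rails [195 135   3  43  87] [ 0.6147 -0.0512  0.0683] [610.2 -50.4   3.   44.8  83.2]
curb/rails [195 180  16   5  65] [ 0.6379 -0.0476  0.0695] [638.  -47.3  15.7   4.2  84.3]
curb/rails [297 180  18   5  78] [0.6455 0.0619 0.0695] [645.4  61.5  18.5   4.4  85.3]
floor 0.06247940101572805
```

View pics/c6.png

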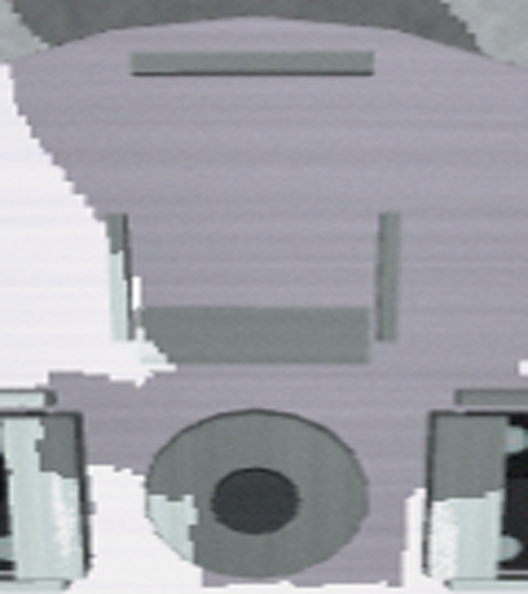

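```bash
python3 -c "
from h import *
togo((.4602,.0185,.20),86.1);togo((.4602,.0185,.09),86.1)"
```

```text
t=6.78 shift [ 0.0196 -0.0034 -0.1742] yawy 85.91 q [ 0.65  0.69 -1.08  1.59  0.64  1.25  0.96] F [-0.4  0.1 -0.7] tcp [0.6342 0.0095 0.2196] turn -0.19
t=6.78 shift [ 0.1296 -0.0033 -0.1742] yawy 85.91 q [ 0.65  0.69 -1.08  1.59  0.64  1.25  0.96] F [-0.4  0.1 -0.7] tcp [0.6342 0.0095 0.2196] turn -0.19
```

Request:
arm_command:
  moves:
    - [0,-0.003,-0.02,0,0]
    - [0,-0.003,-0.05,0,0]
    - [0.01,-0.003,-0.085,0,0]
    - [0.02,-0.003,-0.12,0,0]
    - [0.035,-0.003,-0.15,0,0]
    - [0.055,-0.003,-0.168,0,0]
    - [0.08,-0.003,-0.174,0,0]
    - [0.1,-0.003,-0.174,0,0]
    - [0.12,-0.003,-0.174,0,0]
    - [0.13,-0.003,-0.174,0,0]
    - [0.13,-0.003,-0.174,0,0]
    - [0.13,-0.003,-0.174,0,0]

```text
t: 7.78
eef_pos: [0.4612, 0.0195, 0.0896]
tcp_rot: [[-0.0, 0.071, 0.997], [0.0, 0.997, -0.071], [-1.0, 0.0, -0.0]]
wrist_force: [0.4, -0.4, -0.5]
finger_gap: 0.0117
```

```bash
python3 -c "
from h import *
togo((.4602,.0185,.073),86.1)"
```

```text
t=7.78 shift [ 0.0166 -0.0011 -0.0009] yawy 85.92 q [ 0.76  0.59 -1.06  2.11  0.71  0.85  0.77] F [ 0.4 -0.4 -0.5] tcp [0.4612 0.0195 0.0896] turn -0.18
```

Request:
arm_command:
  moves:
    - [0.004,0,0,0,0]
    - [0.008,0,0,0,0]
    - [0.01,0,0,0,0]
    - [0.0115,0,0,0,0]
    - [0.013,0,0,0,0]
    - [0.013,0,0,0,0]

```text
t: 8.28
eef_pos: [0.4607, 0.0198, 0.0772]
tcp_rot: [[-0.001, 0.071, 0.997], [-0.001, 0.997, -0.071], [-1.0, -0.001, -0.001]]
wrist_force: [-6.3, 0.1, 13.9]
finger_gap: 0.0116
```

Request:
arm_command:
  moves:
    - [0.0012,0,0,0,0]
    - [0.0024,0,0,0,0]
    - [0.0036,0,0,0,0]
    - [0.0036,0,0,0,0]

```text
t: 8.62
eef_pos: [0.4595, 0.0199, 0.0735]
tcp_rot: [[-0.003, 0.071, 0.997], [-0.002, 0.997, -0.071], [-1.0, -0.002, -0.003]]
wrist_force: [-9.7, -0.3, 17.3]
finger_gap: 0.0115
```

```bash
python3 -c "
from h import *
togo((.4602,.0185,.073),86.1)
p=cams.camera_params('wrist');im,d=cams.capture('wrist');np.savez('w6.npz',im=im,d=d,**p)
cv2.imwrite('pics/w6.png',im[:,:,::-1])"
```

```text
t=8.62 shift [ 0.0006 -0.0014  0.0008] yawy 85.95 q [ 0.73  0.62 -1.03  2.12  0.74  0.83  0.74] F [-9.7 -0.3 17.3] tcp [0.4595 0.0199 0.0735] turn -0.15
```

View pics/w6.png

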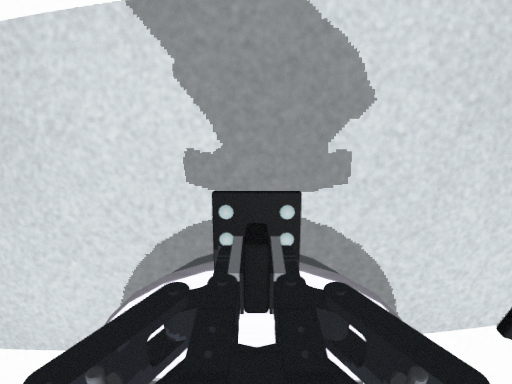

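The tray's near end shows at rows 191-245. I fit its tilt from depth.

```bash
cat > tilt.py <<'E'
from h import *
import sys
def tilt(f):
    p=dict(np.load(f));im,d=p['im'],p['d'];o=sensors.get_obs()
    W=cloud(p,d)
    # plate patches either side of rib
    P=np.concatenate([W[197:242,217:236].reshape(-1,3),W[197:242,279:297].reshape(-1,3)])
    z0=np.median(P[:,2]);P=P[abs(P[:,2]-z0)<.02]
    A=np.c_[P,np.ones(len(P))][:,[0,1,3]]
    for _ in range(4):
        c=np.linalg.lstsq(A,P[:,2],rcond=None)[0];r=P[:,2]-A@c;k=abs(r)<.0015;P=P[k];A=A[k]
    print(f,len(P),'slopes',c[:2].round(3),'tilt deg',np.degrees(np.arctan(np.hypot(*c[:2]))).round(1),'std',r.std().round(5),'xrange',P[:,0].min().round(4),P[:,0].max().round(4),'z',P[:,2].min().round(4),P[:,2].max().round(4))
for f in sys.argv[1:]: tilt(f)
E
python3 tilt.py w4.npz w5.npz w6.npz
```

```text
w4.npz 1148 slopes [0.038 0.005] tilt deg 2.2 std 0.00074 xrange 0.411 0.4403 z 0.1926 0.1961
w5.npz 1149 slopes [ 0.034 -0.004] tilt deg 1.9 std 0.00072 xrange 0.6029 0.6331 z 0.2127 0.2159
w6.npz 1146 slopes [ 0.168 -0.011] tilt deg 9.5 std 0.0007 xrange 0.4293 0.4579 z 0.0645 0.0709
```

Tilt is about 9.5 deg, hub end up, and I want about 14. I lower 3 mm more with the grip eased to 20 N.

Request:
arm_command:
  moves:
    - [0,0,0,0,0]
    - [0.001,0,0,0,0]
    - [0.002,0,0,0,0]
    - [0.003,0,0,0,0]
    - [0.003,0,0,0,0]
  newtons: 20

```text
t: 9.08
eef_pos: [0.4587, 0.02, 0.0704]
tcp_rot: [[-0.004, 0.071, 0.998], [-0.002, 0.998, -0.071], [-1.0, -0.002, -0.004]]
wrist_force: [-13.0, 0.1, 19.1]
finger_gap: 0.0116
```

```bash
python3 -c "
from h import *
togo((.4602,.0185,.073),86.1)
p=cams.camera_params('wrist');im,d=cams.capture('wrist');np.savez('w7.npz',im=im,d=d,**p)
cv2.imwrite('pics/w7.png',im[:,:,::-1])"; python3 tilt.py w7.npz
```

```text
t=9.08 shift [-0.0026 -0.0014  0.0016] yawy 85.96 q [ 0.73  0.62 -1.02  2.12  0.75  0.82  0.74] F [-13.    0.1  19.1] tcp [0.4587 0.02   0.0704] turn -0.14
w7.npz 1170 slopes [ 0.229 -0.02 ] tilt deg 12.9 std 0.00068 xrange 0.429 0.4567 z 0.06 0.0679
```

Request:
arm_command:
  moves:
    - [0.001,0,0,0,0]
    - [0.002,0,0,0,0]
    - [0.002,0,0,0,0]
    - [-0.01,0,0,0,0]
    - [-0.03,0,0,0,0]
    - [-0.06,0,0,0,0]
    - [-0.08,0,0,0,0]
    - [-0.08,0,0,0,0]
    - [-0.08,0,0,0,0]

```text
t: 9.88
eef_pos: [0.4623, 0.019, 0.1506]
tcp_rot: [[0.003, 0.072, 0.997], [-0.001, 0.997, -0.072], [-1.0, -0.001, 0.003]]
wrist_force: [-0.2, -0.4, -1.7]
finger_gap: 0.0118
```

```bash
python3 -c "
from h import *
togo((.4602,.0185,.15),86.1)
p=cams.camera_params('wrist');im,d=cams.capture('wrist');np.savez('w8.npz',im=im,d=d,**p)
cv2.imwrite('pics/w8.png',im[:,:,::-1])"; python3 tilt.py w8.npz
```

```text
t=9.88 shift [ 0.0006 -0.0007 -0.002 ] yawy 85.86 q [ 0.86  0.51 -1.18  2.07  0.59  0.95  0.87] F [-0.2 -0.4 -1.7] tcp [0.4623 0.019  0.1506] turn -0.24
w8.npz 1175 slopes [ 0.285 -0.021] tilt deg 15.9 std 0.00066 xrange 0.4329 0.4603 z 0.1392 0.1483
```

View pics/w8.png

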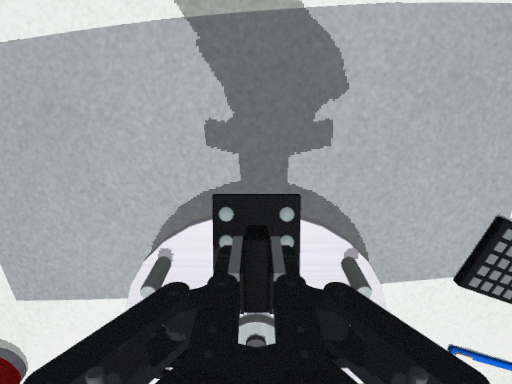

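Tilt is now about 15 deg, holding after the lift, with the tray still square in the pads. Now I turn it half round so the low end faces the hub.

Request:
arm_command:
  moves:
    - [-0.01,0,0,7.1,0]
    - [-0.01,0,0,14.2,0]
    - [-0.01,0,0,21.3,0]
    - [-0.01,0,0,28.4,0]
    - [-0.01,0,0,35.5,0]
    - [-0.01,0,0,42.6,0]
    - [-0.01,0,0,49.7,0]
    - [-0.01,0,0,56.8,0]
    - [-0.01,0,0,63.9,0]
    - [-0.01,0,0,71,0]
    - [-0.01,0,0,78.1,0]
    - [-0.01,0,0,85,0]

```text
t: 10.93
eef_pos: [0.4601, 0.0191, 0.1583]
tcp_rot: [[-0.003, 1.0, 0.01], [0.0, 0.01, -1.0], [-1.0, -0.003, -0.0]]
wrist_force: [-0.4, -0.1, -0.2]
finger_gap: 0.0117
```

```bash
python3 -c "
from h import *
togo((.4602,.0185,.16),-93.9)"
```

```text
t=10.93 shift [-0.0017  0.      0.0006] yawy 0.55 q [ 0.63  0.34 -0.84  2.07  0.33  0.87 -0.39] F [-0.4 -0.1 -0.2] tcp [0.4601 0.0191 0.1583] turn 94.45
```

Request:
arm_command:
  moves:
    - [0,0,0,7.1,0]
    - [0,0,0,14.2,0]
    - [0,0,0,21.3,0]
    - [0,0,0,28.4,0]
    - [0,0,0,35.5,0]
    - [0,0,0,42.6,0]
    - [0,0,0,49.7,0]
    - [0,0,0,56.8,0]
    - [0,0,0,63.9,0]
    - [0,0,0,71,0]
    - [0,0,0,78.1,0]
    - [0,0,0,85,0]

```text
t: 11.93
eef_pos: [0.4601, 0.0191, 0.1583]
tcp_rot: [[-0.003, 0.097, -0.995], [-0.0, -0.995, -0.097], [-1.0, 0.0, 0.003]]
wrist_force: [-0.2, 0.7, -1.6]
finger_gap: 0.0113
```

Request:
arm_command:
  moves:
    - [0,0,0,7,0]
    - [0,0,0,9.7,0]
    - [0,0,0,9.7,0]
    - [0,0,0,9.7,0]
    - [0,0,0,9.7,0]
    - [0,0,0,9.7,0]

```text
t: 12.43
eef_pos: [0.461, 0.0193, 0.1593]
tcp_rot: [[-0.001, -0.065, -0.998], [0.0, -0.998, 0.065], [-1.0, 0.0, 0.001]]
wrist_force: [0.2, -0.9, -0.1]
finger_gap: 0.0115
```

```bash
python3 -c "
from h import *
togo((.4602,.0185,.16),-93.9)
p=cams.camera_params('wrist');im,d=cams.capture('wrist');np.savez('w9.npz',im=im,d=d,**p)
togo((.4602,.0185,.16),-93.9)
cv2.imwrite('pics/w9.png',im[:,:,::-1])"; python3 tilt.py w9.npz
```

```text
t=12.43 shift [-0.0007  0.0009  0.0007] yawy -93.73 q [ 0.36  0.27 -0.52  2.07  0.18  0.84 -1.9 ] F [ 0.2 -0.9 -0.1] tcp [0.461  0.0193 0.1593] turn 0.17
t=12.48 shift [-0.0006  0.0008  0.0008] yawy -93.74 q [ 0.36  0.27 -0.52  2.07  0.18  0.84 -1.9 ] F [ 0.1  0.4 -0.2] tcp [0.4611 0.0193 0.1594] turn 0.16
w9.npz 1155 slopes [-0.279  0.019] tilt deg 15.6 std 0.00065 xrange 0.4625 0.4897 z 0.1478 0.1569
```

View pics/w9.png

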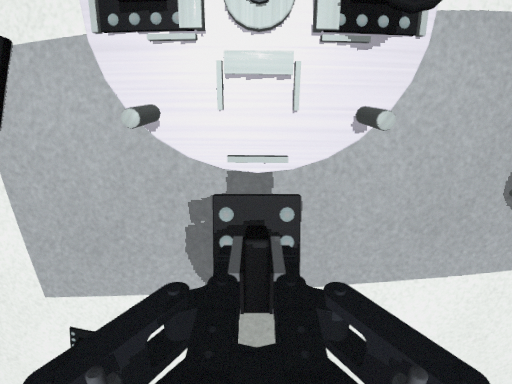

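The view shows the held tray nose at row 195, columns 213-301, with the curb at (258,158), rails at (220,85) and (297,85), and lip at (258,62), nicely in line. I measure both in this one frame.

```bash
cat > fit.py <<'E'
from h import *
import sys
f=sys.argv[1]
p=dict(np.load(f));im,d=p['im'],p['d'];W=cloud(p,d)
def comp(lo,hi,nm,a,b,c,e):
    m=np.zeros(d.shape,np.uint8);m[a:b,c:e]=((W[...,2]>lo)&(W[...,2]<hi))[a:b,c:e]
    k,l,st,ce=cv2.connectedComponentsWithStats(m)
    for i in range(1,k):
        if st[i,4]>40:
            P=W[l==i];r=cv2.minAreaRect((P[:,:2]*1000).astype(np.float32));print(nm,st[i],P.mean(0).round(4),np.round(r[0]+r[1]+(r[2],),1))
comp(.0745,.083,'lip',0,185,150,360);comp(.0655,.0715,'curb/rails',30,185,150,360)
# nose edge: topmost rows where z is tray
T=(W[...,2]>W[210,222,2]-.015)&(W[...,2]<W[210,222,2]+.02)
E=[]
for u in range(214,301):
    c=np.nonzero(T[150:230,u])[0]
    if len(c): E.append(W[150+c[0]+1,u])
E=np.array(E);print('nose',np.median(E,0).round(4),'yaw of edge',np.degrees(np.arctan2(*np.polyfit(E[:,1],E[:,0],1)[:1],1)).round(2),'y',E[:,1].min().round(4),E[:,1].max().round(4))
E
python3 fit.py w9.npz
```

```text
lip [178   0  25  29 648] [0.5994 0.057  0.0765] [599.2  56.9  16.7  18.2  84.3]
lip [227   0  66  29 764] [0.5976 0.009  0.0754] [596.    8.6  45.   18.1  86.3]
lip [315   0  26  30 679] [ 0.5929 -0.0386  0.0765] [592.9 -38.6  16.6  19.2  85.3]
lip [ 223   50   71   24 1662] [0.5646 0.0115 0.0765] [564.6  11.5  50.   15.9  86.3]
lip [150 106   7  17  58] [0.5337 0.0929 0.0785] [533.4  93.5   3.4  11.7  87.4]
curb/rails [324  30  36   3  87] [ 0.5832 -0.0525  0.0671] [583.2 -51.1  26.1   1.7  87.4]
curb/rails [150  33  47   8 317] [0.587  0.0717 0.0693] [587.3  72.8  33.8   4.7  85.6]
curb/rails [321  35  39   8 256] [ 0.578  -0.049   0.0693] [578.1 -49.5  28.2   4.3  86.1]
curb/rails [216  60   7  49 291] [0.5511 0.0419 0.0694] [550.9  42.    4.3  34.9  85.9]
curb/rails [293  61   8  49 293] [ 0.5467 -0.0164  0.0693] [546.4 -16.5   4.3  35.   85.7]
curb/rails [227 156  62   7 433] [0.4912 0.0166 0.0683] [491.   16.6  50.1   5.4  85.8]
nose [0.4892 0.0174 0.148 ] yaw of edge 3.91 y -0.0067 0.0415
```

```bash
python3 -c "
from h import *
togo((.5237,.0143,.10),-94)"
```

```text
t=12.48 shift [ 0.0594  0.0009 -0.0628] yawy -93.74 q [ 0.36  0.27 -0.52  2.07  0.18  0.84 -1.9 ] F [ 0.1  0.4 -0.2] tcp [0.4611 0.0193 0.1594] turn 0.26
```

Request:
arm_command:
  moves:
    - [0,0.001,-0.02,0.2,0]
    - [0.01,0.001,-0.045,0.2,0]
    - [0.03,0.001,-0.06,0.2,0]
    - [0.05,0.001,-0.063,0.2,0]
    - [0.06,0.001,-0.063,0.2,0]
    - [0.06,0.001,-0.063,0.2,0]
    - [0.06,0.001,-0.063,0.2,0]
    - [0.06,0.001,-0.063,0.2,0]

```text
t: 13.15
eef_pos: [0.5241, 0.0143, 0.1005]
tcp_rot: [[0.001, -0.069, -0.998], [0.0, -0.998, 0.069], [-1.0, -0.0, -0.001]]
wrist_force: [-0.1, -0.2, -0.1]
finger_gap: 0.0117
```

```bash
python3 -c "
from h import *
togo((.5237,.0143,.081),-94)
p=cams.camera_params('wrist');im,d=cams.capture('wrist');np.savez('w10.npz',im=im,d=d,**p)
togo((.5237,.0143,.081),-94)
cv2.imwrite('pics/w10.png',im[:,:,::-1])"; python3 tilt.py w10.npz;python3 fit.py w10.npz
```

```text
t=13.15 shift [0.0195 0.0001 0.0004] yawy -93.97 q [ 0.3   0.46 -0.46  1.97  0.29  0.77 -1.97] F [-0.1 -0.2 -0.1] tcp [0.5241 0.0143 0.1005] turn 0.03
t=13.20 shift [0.0198 0.     0.0007] yawy -93.98 q [ 0.3   0.46 -0.46  1.97  0.29  0.77 -1.97] F [-0.7 -0.  -1.1] tcp [0.5244 0.0143 0.1008] turn 0.02
w10.npz 1185 slopes [-0.28   0.021] tilt deg 15.7 std 0.00066 xrange 0.5257 0.553 z 0.0891 0.0981
lip [209   0  99   3 217] [0.6521 0.0039 0.076 ] [652.2   5.   49.8   1.2  86.1]
lip [ 151   33   37   97 2845] [0.6166 0.0555 0.0765] [615.6  55.8  17.3  50.4  85.5]
lip [ 212   33   92   97 3895] [0.6128 0.008  0.0766] [612.1   8.1  49.7  49.5  43.9]
lip [ 327   34   33   97 2697] [ 0.6088 -0.0393  0.0765] [608.5 -39.7  16.5  50.5  86.4]
lip [ 215  154   86   28 2301] [0.5645 0.0113 0.0765] [564.2  11.2  50.1  16.6  85.9]
curb/rails [150  30  25   3  61] [0.6434 0.0579 0.0686] [643.4  58.4  13.4   0.9  86.2]
curb/rails [340  30  20   4  68] [ 0.6361 -0.0445  0.0686] [636.1 -45.   10.7   1.6  84.4]
curb/rails [183  35   7  58 136] [0.6252 0.047  0.0685] [625.   47.1   0.9  29.9  86.6]
curb/
[... 160 characters left out ...]
  49.7  86.4]
curb/rails [186  94   5  34  77] [0.5999 0.0491 0.0687] [599.7  49.1   0.7  18.5  86.3]
curb/rails [356  97   4  32  77] [ 0.5898 -0.05    0.0685] [591.6 -50.   18.2   2.6   1.6]
curb/rails [150 131  32   8 221] [0.5869 0.0643 0.0692] [586.8  65.2  18.6   4.3  87.7]
curb/rails [333 131  27   9 183] [ 0.5792 -0.0426  0.0692] [579.  -43.2  15.9   4.3  86. ]
curb/rails [216 151  84   3 172] [0.5722 0.0107 0.0688] [572.2  10.6  49.8   0.7  85.8]
curb/rails [206 161   9  24 179] [0.5616 0.0408 0.0692] [561.   41.    4.2  15.3  85.6]
curb/rails [301 161   8  24 174] [ 0.5575 -0.0177  0.0691] [557.1 -17.9   4.3  14.5  85.5]
nose [0.5522 0.0123 0.0893] yaw of edge 3.34 y -0.0118 0.0363
```

View pics/w10.png

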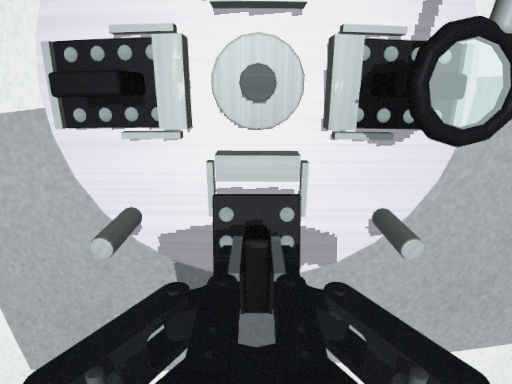

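The tray nose at (257,195) lies just short of the lip at (258,168), centred between the rails. Descending, with a watch on force.

Request:
arm_command:
  moves:
    - [0.006,0,0,0,0]
    - [0.012,0,0,0,0]
    - [0.016,0,0,0,0]
    - [0.019,0,0,0,0]
    - [0.0205,0,0,0,0]
    - [0.0205,0,0,0,0]

```text
t: 13.7
eef_pos: [0.5237, 0.0142, 0.0787]
tcp_rot: [[-0.001, -0.07, -0.998], [0.0, -0.998, 0.07], [-1.0, -0.0, 0.001]]
wrist_force: [-0.6, 1.1, -0.7]
finger_gap: 0.0114
```

```bash
cat > snap.py <<'E'
from h import *
import sys
n=sys.argv[1]
togo((.5237,.0143,.081),-94)
p=cams.camera_params('wrist');im,d=cams.capture('wrist');np.savez(n+'.npz',im=im,d=d,**p)
cv2.imwrite(f'pics/{n}.png',im[:,:,::-1])
E
python3 snap.py w11; python3 tilt.py w11.npz;python3 fit.py w11.npz|grep nose
```

```text
t=13.70 shift [-0.0023 -0.0001 -0.    ] yawy -93.99 q [ 0.28  0.5  -0.45  1.98  0.31  0.73 -1.99] F [-0.6  1.1 -0.7] tcp [0.5237 0.0142 0.0787] turn 0.01
w11.npz 1167 slopes [-0.288  0.02 ] tilt deg 16.1 std 0.00067 xrange 0.5252 0.5526 z 0.0672 0.0764
nose [0.5758 0.0105 0.0627] yaw of edge 4.01 y -0.0132 0.0341
```

Request:
arm_command:
  moves:
    - [0.0006,0,0,0,0]
    - [0.0006,0,-0.003,0,0]
    - [0.0006,0,-0.006,0,0]
    - [0.0006,0,-0.008,0,0]
    - [0.0006,0,-0.008,0,0]

```text
t: 14.17
eef_pos: [0.5329, 0.0136, 0.0788]
tcp_rot: [[0.001, -0.07, -0.998], [0.0, -0.998, 0.07], [-1.0, -0.0, -0.001]]
wrist_force: [-0.1, 0.8, -0.5]
finger_gap: 0.0118
```

```bash
python3 snap.py w12; python3 tilt.py w12.npz
```

```text
t=14.17 shift [-0.0022 -0.0001  0.0093] yawy -94.01 q [ 0.28  0.51 -0.44  1.96  0.32  0.74 -1.99] F [-0.1  0.8 -0.5] tcp [0.5329 0.0136 0.0788] turn -0.01
w12.npz 826 slopes [ 0.147 -0.009] tilt deg 8.4 std 0.00074 xrange 0.5356 0.5648 z 0.0721 0.077
```

View pics/w12.png

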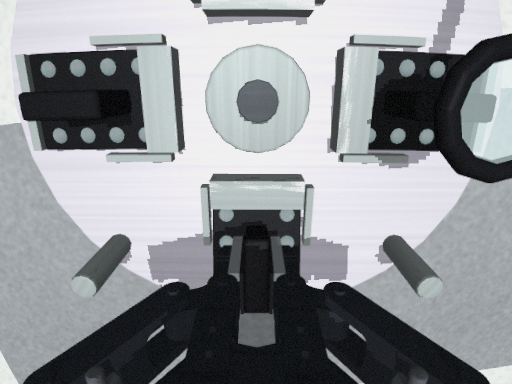

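The nose is under the lip: the lip hides the tray above row 208, and there is no contact force. I push on until it meets the wall.

Request:
arm_command:
  moves:
    - [0,0,-0.002,0,0]
    - [0,0,-0.004,0,0]
    - [0,0,-0.004,0,0]

```text
t: 14.47
eef_pos: [0.5366, 0.0133, 0.0787]
tcp_rot: [[0.001, -0.07, -0.998], [0.0, -0.998, 0.07], [-1.0, -0.0, -0.001]]
wrist_force: [0.5, 0.3, -0.2]
finger_gap: 0.0117
```

Request:
arm_command:
  moves:
    - [0,0,-0.001,0,0]
    - [0,0,-0.001,0,0]
    - [0,0,-0.001,0,0]

```text
t: 14.72
eef_pos: [0.5371, 0.0132, 0.0786]
tcp_rot: [[0.0, -0.07, -0.998], [-0.0, -0.998, 0.07], [-1.0, 0.0, -0.0]]
wrist_force: [-0.5, 0.1, 0.0]
finger_gap: 0.0115
```

```bash
python3 snap.py w13
```

```text
t=14.72 shift [-0.0024 -0.0001  0.0134] yawy -94.00 q [ 0.28  0.52 -0.44  1.95  0.32  0.74 -1.99] F [-0.5  0.1  0. ] tcp [0.5371 0.0132 0.0786] turn 0.00
```

View pics/w13.png

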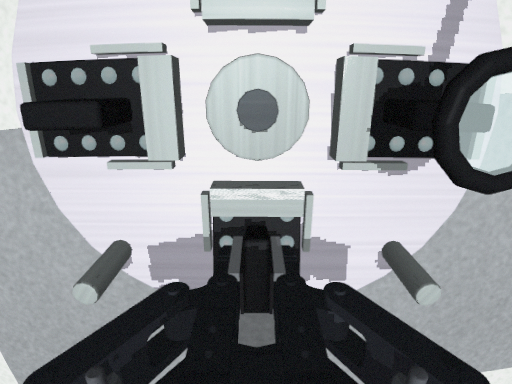

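Request:
arm_command:
  moves:
    - [0,0,-0.001,0,0]
    - [0,0,-0.0015,0,0]
    - [0,0,-0.0015,0,0]
    - [0,0,-0.0015,0,0]

```text
t: 15.1
eef_pos: [0.5378, 0.0131, 0.0784]
tcp_rot: [[-0.001, -0.07, -0.998], [-0.0, -0.998, 0.07], [-1.0, 0.0, 0.001]]
wrist_force: [-3.0, 1.0, 0.2]
finger_gap: 0.0118
```

The wall is met: -3 N at TCP x=0.5378, just where it should be. Now I swing the tail down in an arc about the nose, half way first.

Request:
arm_command:
  moves:
    - [0.001,0,0.0012,0,0]
    - [0.002,0,0.0023,0,0]
    - [0.0031,0,0.0034,0,0]
    - [0.0042,0,0.0045,0,0]
    - [0.0042,0,0.0045,0,0]

```text
t: 15.52
eef_pos: [0.5367, 0.0134, 0.0767]
tcp_rot: [[0.006, -0.07, -0.998], [-0.001, -0.998, 0.07], [-1.0, 0.0, -0.006]]
wrist_force: [-3.3, -0.8, 12.8]
finger_gap: 0.0114
```

```bash
python3 snap.py w14; python3 - <<'E'
from h import *
p=dict(np.load('w14.npz'));W=cloud(p,p['d'])
for r in range(200,250,6): print(r,W[r,229:234].mean(0).round(4),W[r,281:286].mean(0).round(4))
im,d=cams.capture('scene');cv2.imwrite('pics/s14.png',cv2.resize(im[160:270,130:260],None,fx=6,fy=5,interpolation=cv2.INTER_CUBIC)[:,:,::-1])
E
```

```text
t=15.52 shift [-0.0044 -0.      0.013 ] yawy -94.01 q [ 0.28  0.52 -0.44  1.96  0.32  0.73 -1.99] F [-3.3 -0.8 12.8] tcp [0.5367 0.0134 0.0767] turn -0.01
200 [0.5671 0.0249 0.0768] [ 0.5653 -0.0023  0.077 ]
206 [0.5636 0.0252 0.0766] [ 0.5616 -0.0022  0.0764]
212 [0.5601 0.0256 0.0765] [ 0.5583 -0.0021  0.0767]
218 [0.5543 0.0266 0.0712] [ 0.5525 -0.0023  0.0717]
224 [0.5504 0.027  0.0707] [ 0.5485 -0.0022  0.0711]
230 [0.5473 0.0272 0.0719] [ 0.5453 -0.002   0.0721]
236 [0.5439 0.0275 0.0727] [ 0.5425 -0.0017  0.0738]
242 [0.5428 0.0272 0.0777] [5.557e-01 4.000e-04 1.044e-01]
248 [0.5458 0.0259 0.0894] [ 5.432e-01 -5.000e-04  8.820e-02]
```

View pics/w14.png

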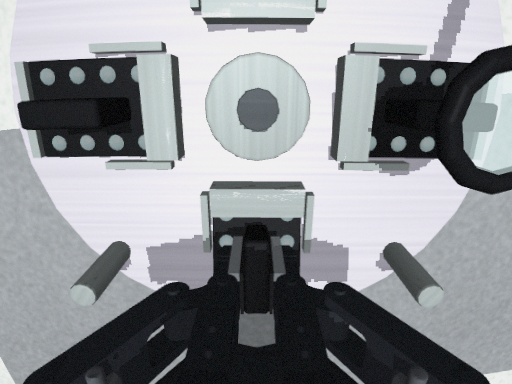

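View pics/s14.png

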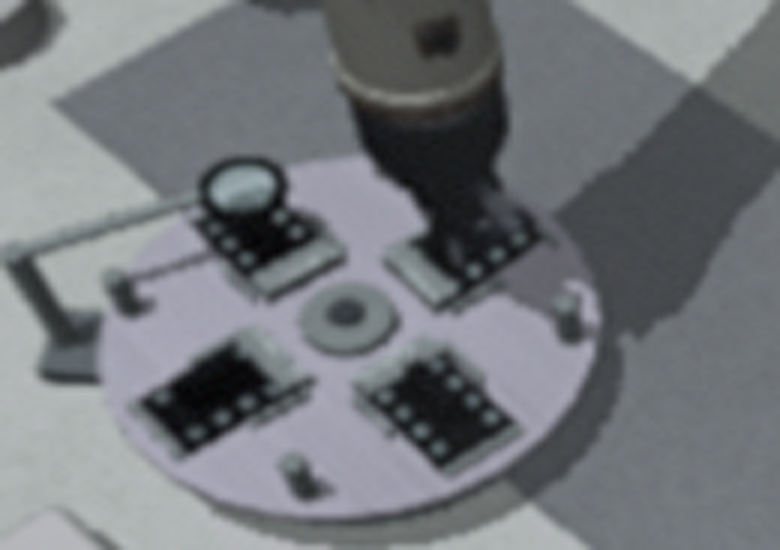

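Request:
arm_command:
  moves:
    - [0.0012,0,0.001,0,0]
    - [0.0024,0,0.0022,0,0]
    - [0.0036,0,0.0033,0,0]
    - [0.0036,0,0.0033,0,0]
    - [0.0036,0,0.0033,0,0]

```text
t: 16.03
eef_pos: [0.5338, 0.0136, 0.0731]
tcp_rot: [[0.006, -0.07, -0.998], [-0.0, -0.998, 0.07], [-1.0, -0.0, -0.006]]
wrist_force: [-1.9, -1.1, 13.1]
finger_gap: 0.0114
```

```bash
python3 snap.py w15; python3 - <<'E'
from h import *
p=dict(np.load('w15.npz'));W=cloud(p,p['d'])
for r in range(206,250,4): print(r,W[r,229:234].mean(0).round(4),W[r,281:286].mean(0).round(4))
E
```

```text
t=16.03 shift [-0.008  0.     0.01 ] yawy -94.01 q [ 0.28  0.52 -0.44  1.96  0.32  0.72 -2.  ] F [-1.9 -1.1 13.1] tcp [0.5338 0.0136 0.0731] turn -0.01
206 [0.562  0.025  0.0764] [ 0.5602 -0.0018  0.0765]
210 [0.5598 0.0252 0.0764] [ 0.558  -0.0017  0.0766]
214 [0.5576 0.0254 0.0766] [ 0.5558 -0.0016  0.0766]
218 [0.5522 0.0266 0.0693] [ 0.5502 -0.002   0.0695]
222 [0.5497 0.0268 0.0691] [ 0.5479 -0.0019  0.0696]
226 [0.5475 0.027  0.0696] [ 0.5453 -0.0018  0.0694]
230 [0.5451 0.0272 0.0698] [ 0.5432 -0.0017  0.0701]
234 [0.5433 0.0273 0.0712] [ 0.5412 -0.0015  0.071 ]
238 [0.5424 0.0271 0.0742] [ 0.5397 -0.0013  0.0729]
242 [0.5406 0.0272 0.0754] [ 0.5372 -0.0012  0.0728]
246 [0.5429 0.0263 0.0839] [ 5.40e-01 -5.00e-04  8.21e-02]
```

View pics/w15.png

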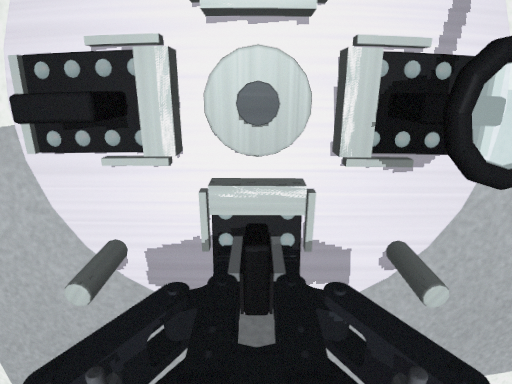

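Request:
arm_command:
  moves:
    - [0.001,0,0.001,0,0]
    - [0.002,0,0.002,0,0]
    - [0.003,0,0.003,0,0]
    - [0.003,0,0.003,0,0]
    - [0.003,0,0.003,0,0]

```text
t: 16.5
eef_pos: [0.5314, 0.0138, 0.07]
tcp_rot: [[0.007, -0.07, -0.998], [-0.0, -0.998, 0.07], [-1.0, -0.0, -0.007]]
wrist_force: [0.3, -1.6, 9.5]
finger_gap: 0.0115
```

```bash
python3 snap.py w16; python3 - <<'E'
from h import *
p=dict(np.load('w16.npz'));W=cloud(p,p['d'])
for r in range(210,250,4): print(r,W[r,229:234].mean(0).round(4),W[r,281:286].mean(0).round(4))
im,d=cams.capture('scene');cv2.imwrite('pics/s16.png',cv2.resize(im[160:270,130:260],None,fx=6,fy=5,interpolation=cv2.INTER_CUBIC)[:,:,::-1])
E
```

```text
t=16.50 shift [-0.011  -0.      0.0076] yawy -94.02 q [ 0.28  0.52 -0.44  1.97  0.33  0.71 -2.  ] F [ 0.3 -1.6  9.5] tcp [0.5314 0.0138 0.07  ] turn -0.02
210 [0.5586 0.025  0.0763] [ 0.5569 -0.0013  0.0766]
214 [0.5533 0.0262 0.0689] [ 0.5517 -0.0017  0.0697]
218 [0.5507 0.0265 0.0683] [ 0.5488 -0.0017  0.0685]
222 [0.5483 0.0267 0.0682] [ 0.5463 -0.0016  0.0681]
226 [0.546  0.0269 0.0685] [ 0.5439 -0.0015  0.0683]
230 [0.5435 0.0272 0.0683] [ 0.5416 -0.0014  0.0684]
234 [0.5415 0.0273 0.0692] [ 0.54   -0.0012  0.0701]
238 [0.5408 0.0271 0.0726] [ 0.5382 -0.001   0.0713]
242 [0.5384 0.0274 0.0726] [ 0.5354 -0.001   0.0707]
246 [0.5407 0.0265 0.081 ] [ 5.378e-01 -3.000e-04  7.920e-02]
```

View pics/s16.png

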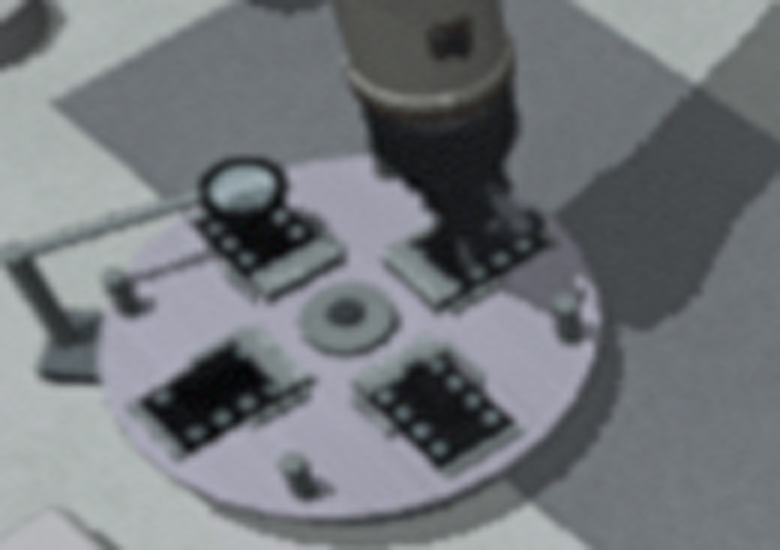

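Request:
arm_command:
  moves:
    - [0.001,0,0.001,0,0]
    - [0.0015,0,0.0015,0,0]
    - [0.0015,0,0.0015,0,0]
    - [0.0015,0,0.0015,0,0]

```text
t: 16.93
eef_pos: [0.5304, 0.0138, 0.0686]
tcp_rot: [[0.008, -0.07, -0.997], [-0.0, -0.998, 0.07], [-1.0, -0.001, -0.008]]
wrist_force: [0.9, -1.7, 9.4]
finger_gap: 0.0118
```

```bash
python3 snap.py w17; python3 - <<'E'
from h import *
p=dict(np.load('w17.npz'));W=cloud(p,p['d'])
for r in range(210,246,4): print(r,W[r,229:234].mean(0).round(4),W[r,281:286].mean(0).round(4))
E
```

```text
t=16.93 shift [-0.0125  0.      0.0066] yawy -94.03 q [ 0.28  0.52 -0.44  1.98  0.33  0.71 -2.  ] F [ 0.9 -1.7  9.4] tcp [0.5304 0.0138 0.0686] turn -0.03
210 [0.5583 0.0249 0.0766] [ 0.5566 -0.0011  0.0768]
214 [0.5524 0.0262 0.0679] [ 0.5509 -0.0016  0.0687]
218 [0.5497 0.0265 0.0671] [ 0.5481 -0.0015  0.0678]
222 [0.5608 0.0229 0.0965] [ 0.5456 -0.0015  0.0676]
226 [0.5453 0.0269 0.0679] [ 0.5434 -0.0014  0.0679]
230 [0.5428 0.0272 0.0676] [ 0.5409 -0.0013  0.0677]
234 [0.5413 0.0272 0.0693] [ 0.5394 -0.0011  0.0695]
238 [0.5397 0.0272 0.071 ] [ 0.5373 -0.0009  0.0703]
242 [0.5372 0.0275 0.0709] [ 0.5341 -0.0009  0.0688]
```

The plate top is at 0.0677 and level, so the tray is about home. I ease off the downward load and open.

Request:
arm_command:
  moves:
    - [-0.001,0,0,0,0]
    - [-0.0015,0,0,0,0]
    - [-0.0015,0,0,0,0.2]
    - [-0.002,0,0,0,0.35]
    - [-0.002,0,0,0,0.4]
    - [-0.002,0,0,0,0.4]
    - [-0.002,0,0,0,0.4]

```text
t: 17.57
eef_pos: [0.5258, 0.014, 0.068]
tcp_rot: [[-0.001, -0.07, -0.998], [0.0, -0.998, 0.07], [-1.0, 0.0, 0.001]]
wrist_force: [-0.4, -0.7, -0.3]
finger_gap: 0.0341
```

```bash
python3 snap.py w18
```

```text
t=17.57 shift [-0.013  -0.0001  0.0021] yawy -93.99 q [ 0.28  0.52 -0.44  1.98  0.33  0.71 -2.  ] F [-0.4 -0.7 -0.3] tcp [0.5258 0.014  0.068 ] turn 0.01
```

View pics/w18.png

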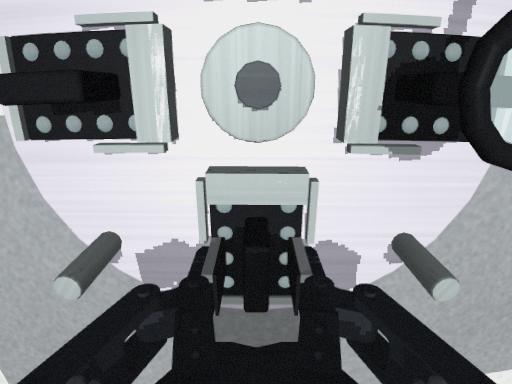

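The tray is released between the rails and under the lip, with fingers clear at (212,275) and (303,275). I lift away and check it from above.

Request:
arm_command:
  moves:
    - [-0.01,0,0,0,0.4]
    - [-0.03,0,0,0,0.4]
    - [-0.055,0,0,0,0.4]
    - [-0.085,0,0.01,0,0.3]
    - [-0.11,0,0.04,0,0.2]
    - [-0.12,0,0.07,0,0]
    - [-0.12,0,0.09,0,0]
    - [-0.12,0,0.1,0,0]
    - [-0.12,0,0.1,0,0]
    - [-0.12,0,0.1,0,0]

```text
t: 18.45
eef_pos: [0.4272, 0.0207, 0.1887]
tcp_rot: [[0.001, -0.07, -0.998], [-0.0, -0.998, 0.07], [-1.0, 0.0, -0.001]]
wrist_force: [0.2, -0.1, 0.3]
finger_gap: 0.0001
```

```bash
python3 snap.py w19
```

```text
t=18.45 shift [ 0.1079 -0.0004 -0.0966] yawy -94.01 q [ 0.4   0.16 -0.55  2.12  0.11  0.89 -1.86] F [ 0.2 -0.1  0.3] tcp [0.4272 0.0207 0.1887] turn -0.01
```

View pics/w19.png

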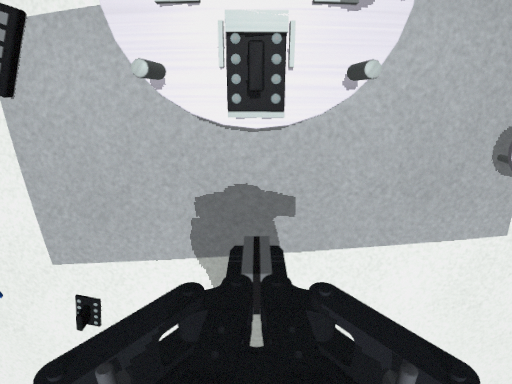

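```bash
cat > chk.py <<'E'
from h import *
import sys
p=dict(np.load(sys.argv[1]+'.npz'));im,d=p['im'],p['d'];W=cloud(p,d)
a,b,c,e=map(int,sys.argv[2:6])
m=np.zeros(d.shape,np.uint8);m[a:b,c:e]=((W[...,2]>.092)&(W[...,2]<.108))[a:b,c:e]
k,l,st,ce=cv2.connectedComponentsWithStats(m)
for i in range(1,k):
    if st[i,4]>30:
        P=W[l==i];r=cv2.minAreaRect((P[:,:2]*1000).astype(np.float32));print('rib/posts',st[i],P.mean(0).round(4),np.round(r[0]+r[1]+(r[2],),1))
m=np.zeros(d.shape,bool);m[a:b,c:e]=(im.max(2)<70)[a:b,c:e]
m&=(W[...,2]>.06)&(W[...,2]<.085)
P=W[m]
A=np.c_[P[:,:2],np.ones(len(P))]
for _ in range(5):
    co=np.linalg.lstsq(A,P[:,2],rcond=None)[0];r=P[:,2]-A@co;k=abs(r)<.002;P=P[k];A=A[k]
q=cv2.minAreaRect((P[:,:2]*1000).astype(np.float32))
print('plate',len(P),P.mean(0).round(4),'slope',co[:2].round(3),np.round(q[0]+q[1]+(q[2],),1))
m=np.zeros(d.shape,np.uint8);m[a:b,c:e]=((W[...,2]>.0655)&(W[...,2]<.0715)&(im.max(2)>90))[a:b,c:e]
k,l,st,ce=cv2.connectedComponentsWithStats(m)
for i in range(1,k):
    if st[i,4]>30:
        P=W[l==i];r=cv2.minAreaRect((P[:,:2]*1000).astype(np.float32));print('curb/rails',st[i],P.mean(0).round(4),np.round(r[0]+r[1]+(r[2],),1))
cv2.imwrite('pics/c_%s.png'%sys.argv[1],cv2.resize(im[a:b,c:e],None,fx=4,fy=4,interpolation=cv2.INTER_CUBIC)[:,:,::-1])
E
python3 chk.py w19 0 140 200 320
```

```text
rib/posts [248  40  17  52 854] [0.5288 0.0142 0.1012] [528.6  14.1  12.   35.9  85.7]
plate 2868 [0.5246 0.0148 0.0675] slope [ 0.001 -0.   ] [536.7   1.   74.   88.1  84.5]
curb/rails [218  20   6  48 248] [0.5502 0.0421 0.0693] [550.2  42.1   4.3  36.   85. ]
curb/rails [288  21   8  47 256] [ 0.5463 -0.0165  0.0694] [545.9 -16.7   4.4  36.1  85.5]
curb/rails [230  33  11  11  91] [0.5536 0.0298 0.0694] [553.7  29.7   7.9   7.8  40.9]
curb/rails [272  32  10  12  91] [ 0.5513 -0.004   0.0695] [551.4  -3.9   8.    8.1  38.1]
curb/rails [231  53  10  12  86] [0.5378 0.0307 0.0694] [537.8  30.7   7.9   8.3  33.3]
curb/rails [271  54  11  11  86] [ 0.5353 -0.0031  0.0694] [535.3  -3.1   8.    7.7  52.4]
curb/rails [231  74  10  10  81] [0.522  0.0319 0.0695] [522.   32.1   7.8   7.3  86.1]
curb/rails [271  74  10  10  83] [ 0.5195 -0.0019  0.0693] [519.6  -1.9   7.8   7.3  87.2]
curb/rails [232  93   9  11  78] [0.5059 0.033  0.0696] [505.9  33.    7.    8.4  85.7]
curb/rails [271  93  10  11  83] [ 0.5035 -0.0008  0.0692] [503.4  -0.8   7.9   8.4  39. ]
curb/rails [228 111  57   7 343] [0.4914 0.0166 0.0683] [491.2  16.8  49.3   5.2  85.7]
```

View pics/c_w19.png

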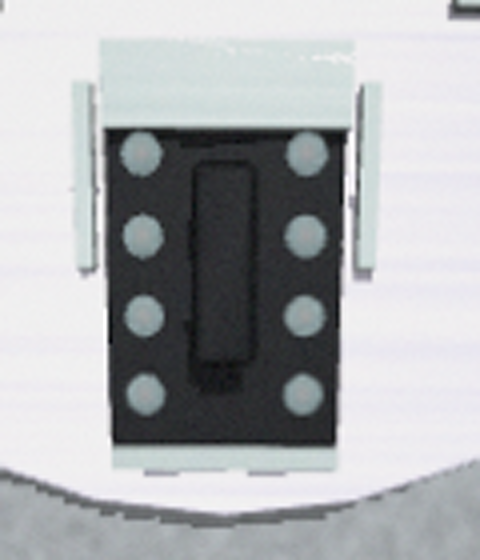

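The tray lies flat (plate slope under 0.001, top at 0.0675). Its rib is centred at (0.5287, 0.0142), which is nest x about -1.3 mm and y about 0, with yaw matching. Next is the post push: tool +z will be the push direction, starting behind the front-left post.

```bash
cat > arc.py <<'E'
from h import *
A=np.array([.612,.0085])
def T(phi,g):
    f=np.radians(phi);e=np.array([np.cos(f),np.sin(f)]);t=np.array([-e[1],e[0]]);return A+.12*e-g*t
E
python3 -c "
from arc import *
print(T(131,.03));togo((*T(131,.03),.16),-49);togo((*T(131,.03),.08),-49)"
```

```text
[0.5559142  0.11874692]
t=18.50 shift [ 0.0288 -0.1066 -0.121 ] yawy -94.01 q [ 0.4   0.16 -0.55  2.12  0.11  0.89 -1.86] F [0.2 0.4 0.2] tcp [0.4278 0.0209 0.1886] turn -45.01
t=18.50 shift [ 0.1088 -0.1066 -0.1209] yawy -94.01 q [ 0.4   0.16 -0.55  2.12  0.11  0.89 -1.86] F [0.2 0.4 0.2] tcp [0.4278 0.0209 0.1886] turn -45.01
```

Request:
arm_command:
  moves:
    - [0,-0.015,-0.02,-6,0]
    - [0,-0.035,-0.04,-12,0]
    - [0,-0.055,-0.065,-18,0]
    - [0,-0.075,-0.085,-24,0]
    - [0,-0.095,-0.105,-31,0]
    - [0,-0.107,-0.121,-38,0]
    - [0,-0.107,-0.121,-45,0]
    - [0.01,-0.107,-0.121,-45,0]
    - [0.02,-0.107,-0.121,-45,0]
    - [0.025,-0.107,-0.121,-45,0]
    - [0.025,-0.107,-0.121,-45,0]

```text
t: 19.42
eef_pos: [0.553, 0.1181, 0.1608]
tcp_rot: [[-0.004, 0.654, -0.757], [-0.001, -0.757, -0.654], [-1.0, -0.002, 0.004]]
wrist_force: [0.2, 0.4, 0.1]
finger_gap: -0.0
```

```bash
python3 snap.py w20;python3 -c "
from arc import *
togo((*T(131,.03),.08),-49)"
```

```text
t=19.42 shift [0.08   0.0595 0.0897] yawy -49.19 q [ 0.26  0.49 -0.67  1.82  0.36  0.96 -1.42] F [0.2 0.4 0.1] tcp [0.553  0.1181 0.1608] turn 44.81
t=19.47 shift [ 0.0818  0.0014 -0.0022] yawy -49.14 q [ 0.26  0.48 -0.67  1.82  0.36  0.96 -1.42] F [ 0.7 -0.3  0.6] tcp [0.5536 0.1184 0.1618] turn -0.14
```

View pics/w20.png

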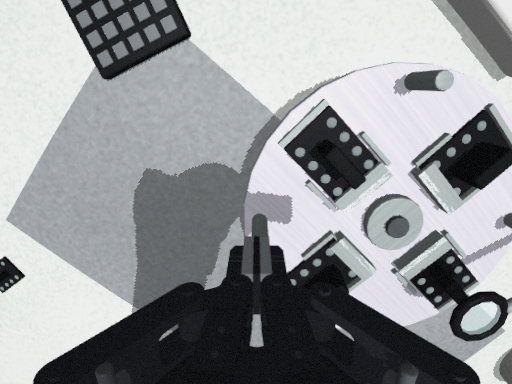

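```bash
python3 -c "
from h import *
p=dict(np.load('w20.npz'))
print(proj(p,[[.5333,.099,.107],[.5333,.099,.062],[.553,.1181,.1608],[.553,.1181,.08],[.612,.0085,.08]]).round(0))
W=cloud(p,p['d']);print(W[216:236:3,260].round(4))"
```

```text
[[259. 244.]
 [259. 219.]
 [257. 250.]
 [257. 198.]
 [398. 227.]]
[[0.5395 0.1027 0.0702]
 [0.5395 0.1028 0.0765]
 [0.5394 0.1028 0.0824]
 [0.5397 0.1032 0.0889]
 [0.5391 0.1027 0.0928]
 [0.5394 0.103  0.0987]
 [0.5391 0.1029 0.1033]]
```

The post at (260,225) projects where predicted, right ahead of the fingertips. The tool point will come down behind it at about pixel (257,198).

Request:
arm_command:
  moves:
    - [0.02,0.001,-0.002,0,0]
    - [0.045,0.001,-0.002,0,0]
    - [0.065,0.001,-0.002,0,0]
    - [0.078,0.001,-0.002,0,0]
    - [0.081,0.001,-0.002,0,0]
    - [0.081,0.001,-0.002,0,0]
    - [0.081,0.001,-0.002,0,0]

```text
t: 20.05
eef_pos: [0.5575, 0.1201, 0.0833]
tcp_rot: [[0.001, 0.656, -0.755], [0.0, -0.755, -0.656], [-1.0, 0.001, -0.001]]
wrist_force: [0.2, 0.5, -1.1]
finger_gap: -0.0001
```

```bash
python3 - <<'E'
from arc import *
togo((*T(131,.03),.08),-49)
R=np.array(sensors.get_obs()['tcp_rot']);P=np.array(sensors.get_obs()['eef_pos'])
for g,phi in [(.022,131),(.018,131)]+[(.018,131+3*k) for k in range(1,11)]:
    d=R.T@(np.array([*T(phi,g),.08])-P);print(g,phi,d.round(4),-(phi-131))
E
```

```text
t=20.05 shift [ 0.0033 -0.      0.0021] yawy -49.02 q [ 0.21  0.59 -0.61  1.86  0.45  0.82 -1.49] F [ 0.2  0.5 -1.1] tcp [0.5575 0.1201 0.0833] turn -0.02
0.022 131 [ 0.0032 -0.      0.0101] 0
0.018 131 [ 0.0032 -0.      0.0141] 0
0.018 134 [ 0.0032 -0.0008  0.0204] -3
0.018 137 [ 0.0032 -0.0012  0.0268] -6
0.018 140 [ 0.0032 -0.0014  0.0331] -9
0.018 143 [ 0.0032 -0.0011  0.0395] -12
0.018 146 [ 0.0032 -0.0006  0.0458] -15
0.018 149 [0.0032 0.0003 0.0521] -18
0.018 152 [0.0032 0.0015 0.0583] -21
0.018 155 [0.0032 0.003  0.0645] -24
0.018 158 [0.0032 0.0049 0.0706] -27
0.018 161 [0.0032 0.0071 0.0765] -30
```

Request:
arm_command:
  moves:
    - [0,0,0.006,0,0]
    - [0,0,0.011,0,0]
    - [0,0,0.014,0,0]
    - [0,-0.0008,0.0205,-3,0]
    - [0,-0.0012,0.027,-6,0]
    - [0,-0.0014,0.033,-9,0]
    - [0,-0.0011,0.0395,-12,0]
    - [0,-0.0006,0.046,-15,0]

```text
t: 20.72
eef_pos: [0.5229, 0.0907, 0.0833]
tcp_rot: [[0.004, 0.831, -0.557], [0.002, -0.557, -0.831], [-1.0, 0.002, -0.003]]
wrist_force: [2.2, 2.7, -1.8]
finger_gap: 0.0002
```

```bash
python3 snap.py w21;python3 - <<'E'
from arc import *
im,d=cams.capture('top');cv2.imwrite('pics/t21.png',cv2.resize(im[70:220,200:380],None,fx=4,fy=4)[:,:,::-1])
togo((*T(146,.018),.08),-34)
R=np.array(sensors.get_obs()['tcp_rot']);P=np.array(sensors.get_obs()['eef_pos'])
for g,phi in [(.018,146+3*k) for k in range(1,17)]:
    d=R.T@(np.array([*T(phi,g),.08])-P);print(g,phi,d.round(4),-(phi-146))
E
```

```text
t=20.72 shift [0.0022 0.0432 0.0631] yawy -33.83 q [ 0.32  0.55 -0.68  1.96  0.49  0.79 -1.23] F [ 2.2  2.7 -1.8] tcp [0.5229 0.0907 0.0833] turn 60.17
t=20.82 shift [ 0.003  -0.0001 -0.0012] yawy -34.02 q [ 0.32  0.55 -0.68  1.96  0.49  0.79 -1.23] F [ 1.3  1.8 -0.3] tcp [0.522  0.0895 0.083 ] turn -0.02
0.018 149 [ 0.003  -0.0009  0.0051] -3
0.018 152 [ 0.003  -0.0013  0.0114] -6
0.018 155 [ 0.003  -0.0014  0.0178] -9
0.018 158 [ 0.003  -0.0012  0.0241] -12
0.018 161 [ 0.003  -0.0007  0.0305] -15
0.018 164 [0.003  0.0002 0.0367] -18
0.018 167 [0.003  0.0014 0.043 ] -21
0.018 170 [0.003  0.003  0.0491] -24
0.018 173 [0.003  0.0048 0.0552] -27
0.018 176 [0.003  0.007  0.0612] -30
0.018 179 [0.0029 0.0095 0.067 ] -33
0.018 182 [0.0029 0.0123 0.0728] -36
0.018 185 [0.0029 0.0153 0.0783] -39
0.018 188 [0.0029 0.0187 0.0837] -42
0.018 191 [0.0029 0.0223 0.0889] -45
0.018 194 [0.0029 0.0263 0.0939] -48
```

View pics/t21.png

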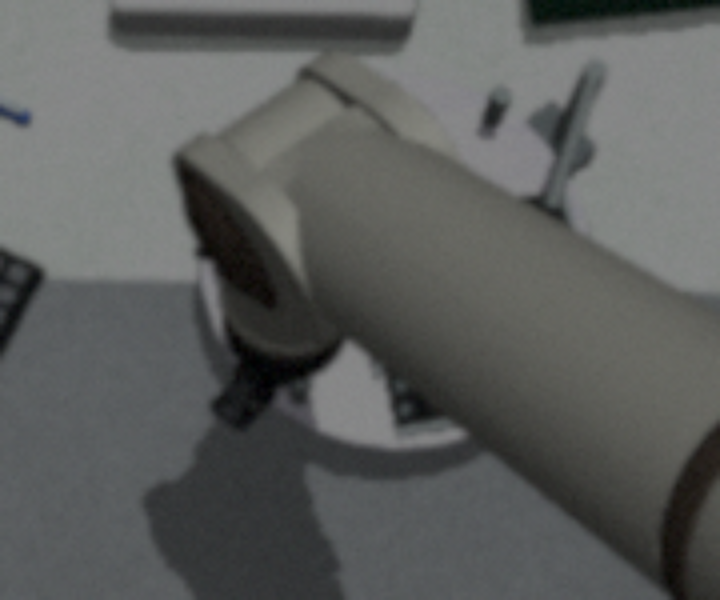

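View pics/w21.png

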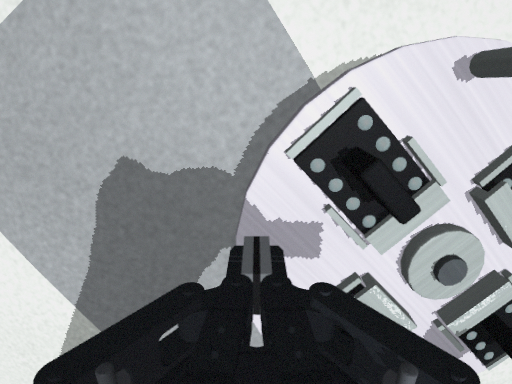

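The disc is turning with the post. Carrying on along the arc.

Request:
arm_command:
  moves:
    - [0,-0.0009,0.0065,-3,0]
    - [0,-0.0013,0.0125,-6,0]
    - [0,-0.0014,0.019,-9,0]
    - [0,-0.0012,0.0255,-12,0]
    - [0,-0.0007,0.0315,-15,0]
    - [0,0.0002,0.038,-18,0]
    - [0,0.0014,0.044,-21,0]
    - [0,0.003,0.0505,-24,0]
    - [0,0.0048,0.0565,-27,0]
    - [0,0.007,0.0625,-30,0]
    - [0,0.0095,0.068,-33,0]
    - [0,0.0123,0.074,-36,0]

```text
t: 21.82
eef_pos: [0.4906, 0.0216, 0.0827]
tcp_rot: [[0.0, 0.999, 0.036], [-0.0, 0.036, -0.999], [-1.0, 0.0, 0.0]]
wrist_force: [-0.0, -0.8, 0.5]
finger_gap: -0.0002
```

```bash
python3 snap.py w22;python3 - <<'E'
from arc import *
togo((*T(182,.018),.08),2)
R=np.array(sensors.get_obs()['tcp_rot']);P=np.array(sensors.get_obs()['eef_pos'])
for g,phi in [(.018,182+3*k) for k in range(1,8)]:
    d=R.T@(np.array([*T(phi,g),.08])-P);print(g,phi,d.round(4),-(phi-182))
E
```

```text
t=21.82 shift [0.0017 0.0328 0.0085] yawy 2.04 q [ 0.58  0.55 -0.84  2.05  0.58  0.79 -0.57] F [-0.  -0.8  0.5] tcp [0.4906 0.0216 0.0827] turn 96.04
t=21.87 shift [ 0.0023  0.0014 -0.0026] yawy 2.12 q [ 0.59  0.55 -0.84  2.05  0.58  0.79 -0.57] F [-0.1 -2.1 -0.4] tcp [0.4902 0.0197 0.0823] turn 0.12
0.018 185 [0.0023 0.0006 0.0037] -3
0.018 188 [0.0023 0.0001 0.0101] -6
0.018 191 [ 0.0023 -0.      0.0164] -9
0.018 194 [0.0023 0.0002 0.0228] -12
0.018 197 [0.0023 0.0007 0.0291] -15
0.018 200 [0.0023 0.0016 0.0354] -18
0.018 203 [0.0024 0.0028 0.0416] -21
```

View pics/w22.png

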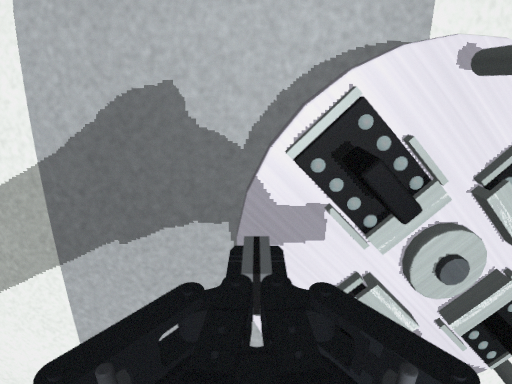

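Request:
arm_command:
  moves:
    - [0,-0.0005,0.006,-3,0]
    - [0,-0.0011,0.0125,-6,0]
    - [0,-0.0013,0.019,-9,0]
    - [0,-0.0012,0.025,-12,0]
    - [0,-0.0007,0.0315,-15,0]
    - [0,-0.0007,0.0315,-15,0]
    - [0,-0.0007,0.0315,-15,0]

```text
t: 22.45
eef_pos: [0.4909, -0.0098, 0.0823]
tcp_rot: [[-0.0, 0.958, 0.288], [0.0, 0.288, -0.958], [-1.0, -0.0, -0.0]]
wrist_force: [0.1, -0.7, -0.0]
finger_gap: -0.0002
```

```bash
python3 snap.py w23
```

```text
t=22.45 shift [ 0.0013  0.0383 -0.0137] yawy 16.76 q [ 0.69  0.58 -0.9   2.05  0.63  0.81 -0.29] F [ 0.1 -0.7 -0. ] tcp [ 0.4909 -0.0098  0.0823] turn 110.76
```

View pics/w23.png

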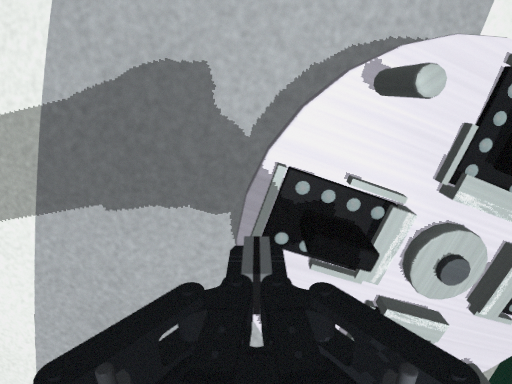

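The disc snapped ahead to its detent: the following nest now lies in front at (330,220), with no force on the fingers. I lift straight up and back off.

Request:
arm_command:
  moves:
    - [-0.01,0,-0.003,0,0]
    - [-0.03,0,-0.006,0,0]
    - [-0.06,0,-0.01,0,0]
    - [-0.09,0,-0.01,0,0]
    - [-0.12,0,-0.01,0,0]
    - [-0.14,0,-0.01,0,0]
    - [-0.14,0,-0.01,0,0]
    - [-0.14,0,-0.01,0,0]

```text
t: 23.17
eef_pos: [0.4887, 0.0006, 0.2239]
tcp_rot: [[0.003, 0.956, 0.292], [-0.001, 0.292, -0.956], [-1.0, 0.002, 0.002]]
wrist_force: [-0.2, -0.4, -0.1]
finger_gap: 0.0
```

```bash
python3 snap.py w24; python3 -c "
from h import *
for n in ['top','scene']:
    im,d=cams.capture(n);np.savez(n+'24.npz',im=im,d=d)
    c=im[70:220,200:380] if n=='top' else im[160:270,130:260]
    cv2.imwrite(f'pics/{n}24.png',cv2.resize(c,None,fx=4,fy=4,interpolation=cv2.INTER_CUBIC)[:,:,::-1])
togo((.63,.01,.24),92)"
```

```text
t=23.17 shift [ 0.143   0.0371 -0.0032] yawy 16.98 q [ 0.86  0.37 -1.1   1.94  0.38  1.06 -0.11] F [-0.2 -0.4 -0.1] tcp [0.4887 0.0006 0.2239] turn 110.98
t=23.32 shift [-0.0187  0.1395  0.0323] yawy 17.01 q [ 0.86  0.37 -1.1   1.94  0.38  1.06 -0.11] F [-0.6  0.   0.6] tcp [4.871e-01 1.000e-04 2.215e-01] turn -74.99
```

View pics/w24.png

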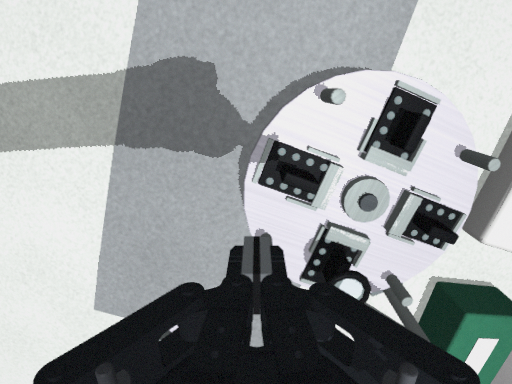

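View pics/scene24.png

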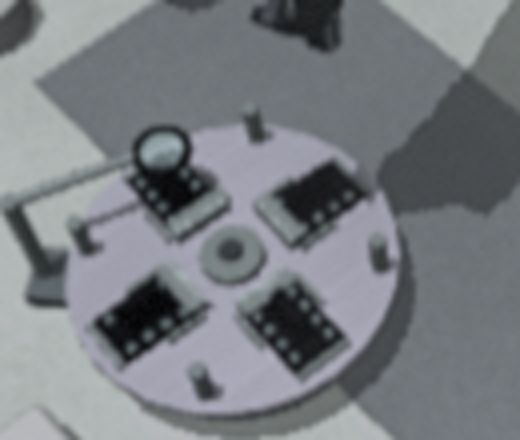

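The scene view shows all four nests filled, posts back in detent places and the loaded tray under the lens at (165,185). I check the numbers.

```bash
python3 - <<'E'
from h import *
for f,n in [('scene0','scene'),('scene24','scene'),('top24','top'),('w24','w')]:
    z=dict(np.load(f+'.npz'));p=z if n=='w' else cams.camera_params(n);W=cloud(p,z['d']);im=z['im']
    r=np.hypot(W[...,0]-.612,W[...,1]-.0085)
    m=((W[...,2]>.085)&(W[...,2]<.115)&(r<.15)).astype(np.uint8)
    if n=='w': m[235:,:300]=0
    k,l,st,ce=cv2.connectedComponentsWithStats(m)
    for i in range(1,k):
        P=W[l==i]
        if len(P)>=12: print(f,len(P),P.mean(0).round(4),P[:,2].max().round(3),'ang',np.degrees(np.arctan2(P[:,1].mean()-.0085,P[:,0].mean()-.612)).round(1),ce[i].round())
    # right nest plate: dark points
    c=np.array([.612,.0085])+.0825*np.array([np.cos(np.radians(-94)),np.sin(np.radians(-94))])
    m=(np.hypot(W[...,0]-c[0],W[...,1]-c[1])<.042)&(W[...,2]>.06)&(W[...,2]<.08)&(im.max(2)<60)
    if n=='w': m[235:,:300]=0
    P=W[m]
    if len(P)>30:
        A=np.c_[P[:,:2],np.ones(len(P))]
        for _ in range(4):
            co=np.linalg.lstsq(A,P[:,2],rcond=None)[0];q=P[:,2]-A@co;kk=abs(q)<.004;P=P[kk];A=A[kk]
        print(f,'plate',len(P),P.mean(0).round(4),co[:2].round(3))
E
```

```text
scene0 26 [ 0.5229 -0.069   0.1008] 0.11 ang -139.0 [193. 188.]
scene0 26 [ 0.6092 -0.0626  0.0966] 0.105 ang -92.3 [174. 205.]
scene0 31 [ 0.6919 -0.0805  0.1013] 0.113 ang -48.1 [149. 216.]
scene0 30 [0.5348 0.0995 0.1016] 0.11 ang 130.3 [224. 221.]
scene0 72 [0.6957 0.0038 0.0977] 0.106 ang -3.2 [164. 234.]
scene0 59 [0.6193 0.0925 0.0984] 0.105 ang 85.0 [202. 237.]
scene0 29 [0.704  0.0884 0.1021] 0.109 ang 41.0 [179. 253.]
scene0 plate 88 [ 0.612  -0.0772  0.0682] [-0.022 -0.002]
scene24 27 [ 0.5234 -0.0702  0.101 ] 0.112 ang -138.4 [192. 188.]
scene24 63 [0.5311 0.0146 0.0976] 0.106 ang 175.7 [207. 205.]
scene24 25 [ 0.6087 -0.0631  0.0965] 0.103 ang -92.6 [174. 205.]
scene24 29 [ 0.6928 -0.08    0.1012] 0.11 ang -47.6 [149. 217.]
scene24 30 [0.5342 0.0995 0.1018] 0.111 ang 130.5 [224. 221.]
scene24 73 [0.6959 0.0047 0.0973] 0.106 ang -2.6 [164. 235.]
scene24 61 [0.6187 0.0913 0.0987] 0.106 ang 85.4 [202. 237.]
scene24 33 [0.7031 0.0892 0.1008] 0.111 ang 41.5 [179. 253.]
scene24 plate 78 [ 0.6127 -0.0762  0.068 ] [-0.017  0.021]
top24 35 [0.6981 0.0879 0.1016] 0.111 ang 42.7 [270.  97.]
top24 29 [0.6873 0.007  0.0963] 0.103 ang -1.1 [300. 103.]
top24 84 [0.6156 0.0908 0.0988] 0.106 ang 87.5 [269. 127.]
top24 70 [0.5277 0.0135 0.0997] 0.107 ang 176.6 [298. 160.]
top24 31 [0.531  0.0981 0.1026] 0.11 ang 132.1 [265. 158.]
top24 27 [ 0.5203 -0.0713  0.1037] 0.111 ang -139.0 [331. 163.]
w24 287 [0.5306 0.0975 0.1038] 0.11 ang 132.4 [335.  96.]
w24 788 [0.6143 0.0906 0.0978] 0.104 ang 88.4 [413. 132.]
w24 349 [0.6983 0.0876 0.1002] 0.109 ang 42.5 [486. 162.]
w24 557 [0.5283 0.0146 0.0993] 0.103 ang 175.8 [300. 181.]
w24 501 [0.6899 0.0047 0.0981] 0.104 ang -2.8 [439. 232.]
w24 293 [ 0.6039 -0.066   0.0945] 0.103 ang -96.2 [339. 266.]
w24 261 [ 0.6887 -0.0793  0.0999] 0.109 ang -48.9 [403. 295.]
w24 plate 822 [ 0.5971 -0.0763  0.0676] [0.004 0.004]
```

View pics/top24.png

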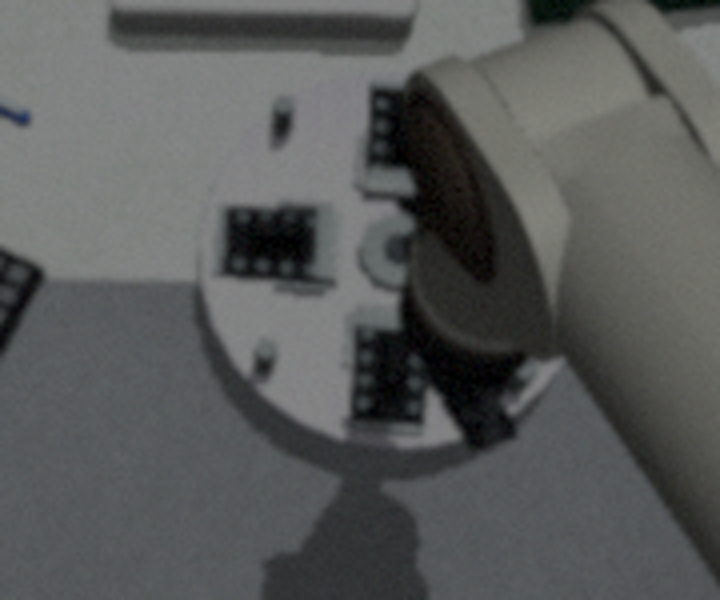

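The posts are back at their original angles within 0.6 deg (a full quarter turn), and the loaded plate is flat at 0.0676. I let everything settle briefly, then hand in.

Request:
arm_command:
  moves:
    - [0,0,0,0,0]
    - [0,0,0,0,0]
    - [0,0,0,0,0]
    - [0,0,0,0,0]
    - [0,0,0,0,0]
    - [0,0,0,0,0]

```text
t: 23.82
eef_pos: [0.488, -0.0, 0.2222]
tcp_rot: [[-0.0, 0.956, 0.292], [0.0, 0.292, -0.956], [-1.0, -0.0, -0.0]]
wrist_force: [0.0, -0.5, 0.3]
finger_gap: 0.0004
```

```bash
python3 -c "
from bench import job_done
print(job_done())"
```

```text
the job is handed in; nothing more can be done
None
```

The stone tray is seated in the empty nest under the lip. The table has been pushed a quarter turn counter-clockwise by the front-left post, so the tray now sits under the lens. I handed the job in at about 24 s of the 58 s allowed; no verdict came back.

**How it was done:** I gripped the largest tray by its rib and tilted it about 15° by pressing one end on the nest's curb. I then turned it half round, slid its nose under the lip to the wall, swung the tail down and let go.

**Last checks:**
- **Tray after release:** level (slope about 0.001), about 1.3 mm off centre along the nest, about 0 mm across, and yaw aligned.
- **After the turn:** all visible posts are within about 0.6° of their starting directions in the scene camera, so the disc is at the next detent. The tray plate is level at 67.6 mm, where it should be. The fingers are clear, with no force on the wrist.

**Disagreements and gaps:**
- While the tray was held, the wrist depth put it about 3 mm higher in the grip than the pick-up height implied. I used the camera value, and contact with the wall agreed with it.
- After the turn, the coarse scene-camera fit gave plate slopes up to 0.02, while the closer wrist view gave 0.004.
- I did not measure the loupe stand or the calculator again at the end. I planned paths clear of both and felt no unplanned contact.

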